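Load a weld coupon into a latched scanner tray

ROBOT

A 7-joint arm with a two-finger parallel gripper is mounted at the origin on the work surface. World frame = base frame: x ahead of the robot, y to its left, z up, the work surface at z = 0. Lengths are in m, angles in degrees, forces in N, time in s.
With the tool pointing down it reaches from about 0.425 to 0.875 m from the base axis. Payload 4.7 kg.
Tool frame: the origin (TCP) lies at the very end of the fingers, on their centre line; the grasp point (between the pads) lies env.tcp_to_grasp behind it (env.tcp_to_grasp is the distance from the TCP to the grasp point, in m); z points along the fingers, x is the direction in which the jaws open and shut, and the axes are right-handed (so a half turn about z gives the same grasp; the last joint's range is limited). The gripper opens to 87 mm and grips with 3 to 60 N. Pads are 19 mm wide; open, the fingers measure 117 mm over their backs; the gripper's body (75 mm by 190 mm) begins 51 mm behind the grasp point.
Start: joints at [-76.255, 18.392, -4.016, 83.108, 1.295, 78.541, -3.26], TCP at [0.146, 0.634, 0.223] pointing down, gripper open.
Joint ranges: [-163.93, 163.93], [-17.29, 119.83], [-79.2, 71.16], [3.27, 140.29], [-89.18, 269.18], [5.43, 117.66], [-154.24, 154.24]. Speed limits (degrees/s): [147.25, 147.25, 180, 180, 180, 180, 180].

INTERFACE

Orientations are given as [roll, pitch, yaw] about the fixed x, y, z axes, in that order (R = Rz(yaw) Ry(pitch) Rx(roll)).
In Python, from cell import env gives the robot as it stands. The module is installed in compiled form; this text tells all that it offers.
- The arm moves only by the tool send_rows, never from a script. Its argument "steps" is a list of rows, each a list of 3 entries, a list of its own where there are three numbers: the shift along the tool's x, y, z in m, then the turn, a rotation vector about the tool's x, y, z in rad, then the finger opening in m, from 0 to 0.087. A call has exactly 5 rows; each row is the pose to reach, as a shift and turn from the pose commanded when the call began, along the tool's axes at that moment; what a row does not reach only later rows make up. A row lasts 1/12 s, in which the tool goes at most 41.7 mm and 7.16 degrees, less where a joint would pass 70% of its speed; a pose out of reach is approached as far as the arm can. A call with a gripper value outside its range is refused whole. The fingers move at their own pace and stop on an object; "grip_force" is the grip in N (left out, the last holds). Time passes only in rows, so rows that repeat a pose let the fingers close, or fill a call up. It gives the time, the measured TCP pose, the force and the opening at its end, in the units of the state.
- env.get_obs(): the state, without advancing time (a new reading comes with each control period).
- env.read_camera(name): name is "side" or "top"; returns a dict with "pixels" (400x640x3 uint8, red, green, blue), "fx", "fy", "cx", "cy" (pixels), "position" and "rotation" of the camera in the world. Camera axes: x right, y up, looking along -z (the intrinsics and any distortion apply to the point x, -y, -z); pixel columns grow to the right and rows downward; lengths in m; the calibration is good to about 2 mm. A picture is of the moment at which its call begins. There is no depth.
- env.sign_off(): hands the job in, once; it reports no verdict.
The state is a dict: "time_s": time; "qpos": joint angles; "joint_velocities": joint speeds; "effort": joint torques, N m; "tool_pos": TCP position; "tool_rot": TCP orientation; "force": force on the tool from outside, world axes, zero at the start; "wrist_torque": the same for the moment, N m; "grip_width": finger opening in m.
Only numpy, scipy, OpenCV 4.12 (cv2) and the standard library are available. Lean on these libraries where they do the work, as an engineer would, in place of code of your own. Each camera call takes 0.05 s, during which the arm holds its last target.

TASK

The tray of the green weld scanner is only half shut, on its safety catch: press the red release on top so that it springs out, then set the steel tee coupon down flat in the tray's pocket with its upright web running in and out of the machine (do not drop it). Push the tray gently home past the safety catch until the home catch, whose depth is set differently each time, clicks too and holds it shut. Never press the release or shove the tray hard (the force must stay under 18 N), leave the other things on the bench alone, and take the hand away at the end.

Things in the scene. Friction and masses are not known exactly. Their poses are not given: they have to be found in the camera images.
- scanner: Green bench scanner, a steel box 220 (x) x 200 (y) x 100 mm high, fixed to the bench; origin at the centre of its underside. Its front, with the tray, faces its own -x; own z is up. The tray runs along its x axis.
- tray (a joint): How far out the tray is, in m, along the scanner's -x: 0.042 on the safety catch (the start), 0.105 fully out. Home is near 0 but differs by up to 14 mm either way from start to start and cannot be seen. Spring: 4 N out when shut, 1.5 N when out. Each catch gives a rise to 8 to 12 N over 10 mm, then a drop to 5 N: the click. Just 1 mm past the home click is a stiff stop.
- tray_front (a point): Centre line of the tray's flat orange front panel, on its outer face, 58 mm above the bench; moves with the tray. The panel is 120 mm wide, 10 mm thick, from 9 to 75 mm above the bench; when shut its back is 1 to 29 mm ahead of the scanner's front face. Axes as the scanner's: x points into the machine.
- pocket (a point): Centre of the pocket floor in the aluminium tray, 20 mm above the bench, 38.5 mm behind the tray's outer front face; moves with the tray. The pocket is 57 (x) by 67 mm (y), bounded by the front panel and by 7 mm high walls on the other three sides. With the tray fully out it is 91.5 mm ahead of the scanner's front face. Axes as the scanner's.
- release (a joint): How far the red release is pressed down, in m: 0 up, 0.014 at its hard stop. Sprung: about 2.7 N to start, 5.1 N at 0.006, 8.2 N just before the stop. From about 0.006 the tray is let go and springs out by itself in about a second; pressing on to the stop is not needed, and the force climbs steeply there.
- release_top (a point): Centre of the top of the red round release cap, 28 mm across, standing 18 mm above the scanner's top near its front left corner (118 mm above the bench).
- coupon_center (a point): Loose steel tee coupon, 0.3 kg: a base plate 50 (x) x 60 (y) x 6 mm with an upright web 50 mm long (x), 10 mm thick (y), rising from 6 to 46 mm above the underside along the middle. The point is at its centre, 23 mm above its underside; own z is up, own x runs along the web; turned by half a turn it is the same. It stands upright on the bench.
- offcut: Bystander: square steel tube offcut 90 x 40 x 40 mm lying on the bench; origin at the centre of its underside, x along it.
- tabs: Bystander: neat stack of flat steel tabs 100 x 50 x 30 mm; origin at the centre of its underside.
- hammer: Bystander: hammer 260 mm long lying on the bench along its own x, handle to -x.
Mind the look-alikes: they are no part of the job. What is shaped like the part that bears coupon_center but blue or yellow is not meant.

How it is judged (in metres and radians):
On the way, in this order (a step that is already met when the one before it is completed fails the run):
1. the release has been pressed and the tray has sprung out (value of joint tray above 0.09 m), for 0.1 s.
2. the coupon, still in the grip, has been lowered into the pocket (underside within 6 mm of its floor) (x of coupon_center in the frame of pocket between -0.005 and 0.005 m and y of coupon_center in the frame of pocket between -0.005 and 0.005 m and z of coupon_center in the frame of pocket below 0.029 m and contact force between the fingers and coupon above 0.5 N and value of joint tray above 0.06 m), for 0.05 s.
At the end, for the whole second after the job is handed in: The tray is shut and latched (on the home catch: joint under 16 mm, release up again to within 1.5 mm), staying so by itself; the coupon is at rest in the pocket, within 5 mm of its centre in x and y, flat on its floor (within 3 mm), upright within 0.1 rad, web along the tray's x within 0.15 rad (x of coupon_center in the frame of pocket between -0.005 and 0.005 m and y of coupon_center in the frame of pocket between -0.005 and 0.005 m and z of coupon_center in the frame of pocket between 0.02 and 0.026 m and angle between coupon_center's own z axis and vertical below 0.1 rad and angle between the x axis of coupon_center and the x axis of pocket, either way round below 0.15 rad and value of joint tray below 0.016 m and value of joint release below 0.0015 m and linear speed of coupon below 0.02 m/s); the robot touches nothing.
It fails at once if the release is pressed with more than 18 N (contact force between any of the arm, the fingers and release above 18 N).
It fails at once if the robot pushes the tray with more than 18 N (contact force between any of the arm, the fingers and tray above 18 N).
It fails at once if a bystander is moved by more than 20 mm (distance of any of offcut, tabs, hammer from where it was at the start of the episode above 0.02 m).
It also fails if it takes over 72 s, if anything falls off the work surface, if the arm or the gripper's body presses on something with over 40 N, if the wrist force passes 120 N, or if a joint passes its speed limit or range.

## Working session

There is one attempt and no reset: what is moved stays moved. The work goes in short steps, Python scripts to look and compute and a tool call to move; the robot and the scene stay as the last step left them, time stands still between calls to the robot, and variables do not carry over. Pictures are saved under pics/ and viewed, and the job is handed in when it is done.

Besides the shell and the picture viewer there is one more tool, called after ">>>" as name(argument=value, ...) on one line, values as JSON. send_rows: Moves the arm, as the interface text tells. Its arguments: {"type":"object","properties":{"steps":{"type":"array"},"grip_force":{"type":"number"}},"required":["steps"]}

```bash
mkdir -p pics; ls; cat > h.py <<'E'
import numpy as np, cv2
from cell import env
def cam(name, save=None):
    c=env.read_camera(name)
    if save: cv2.imwrite('pics/'+save, c['pixels'][:,:,::-1])
    return c
E
python3 - <<'E'
from h import *
o=env.get_obs(); print(o, env.tcp_to_grasp)
for n in('side','top'):
    c=cam(n,n+'0.png'); print({k:v for k,v in c.items() if k!='pixels'})
E
```

```text
pics
{'time_s': 0.0, 'qpos': array([-76.25275156,  18.43816946,  -4.01739809,  83.17653395,
         1.2975216 ,  78.54135485,  -3.26264904]), 'joint_velocities': array([-0.06094566,  0.06463028,  0.03620446, -0.0567251 , -0.02907618,
        0.00372964,  0.00845652]), 'effort': array([-5.38827971e-04, -4.91289425e+01, -4.04417356e-01, -3.12528098e+01,
       -6.39041117e-02,  4.39449248e-02,  1.57322074e-04]), 'tool_pos': array([0.14546625, 0.632928  , 0.22145759]), 'tool_rot': array([1.79992225e+02, 1.10662035e-01, 7.70621554e+01]), 'force': array([ 0.23066601, -0.02123996,  0.01641502]), 'wrist_torque': array([-0.05009657, -0.06184162, -0.0059816 ]), 'grip_width': 0.08689781117711629} 0.0187
{'fx': 373.4576073111788, 'fy': 373.4576073111788, 'cx': 318.277815165094, 'cy': 198.91006489613167, 'position': array([ 0.23218171, -0.88493859,  0.61391262]), 'rotation': array([ 60.88874746,  -0.46216689, -17.78278979])}
{'fx': 486.0982446113765, 'fy': 486.0982446113765, 'cx': 313.4102242686379, 'cy': 194.29508408224683, 'position': array([ 0.35444626, -0.01623782,  1.33347205]), 'rotation': array([  7.68277492,   0.70435364, -89.27640569])}
```

View pics/side0.png

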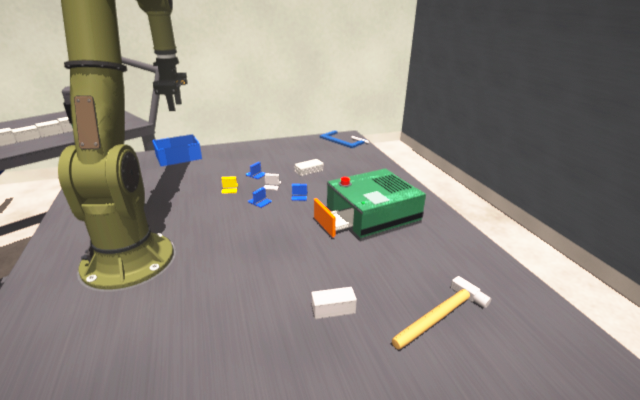

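View pics/top0.png

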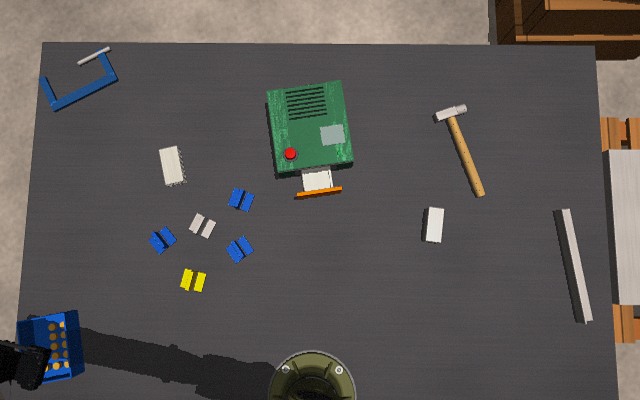

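The side view shows the half-open tray with its orange panel at about (324,217), the red release at (345,181) and the steel coupon at (271,181) among the blue and yellow look-alikes. In the top view the coupon is at (202,226), the release at (290,153) and the panel at (319,192). Next I'll measure these by ray casting.

```bash
cat >> h.py <<'E'
from scipy.spatial.transform import Rotation as Rn
def Rc(c): return Rn.from_euler('xyz',c['rotation'],degrees=True).as_matrix()
def ray(c,u,v):
    d=np.array([(u-c['cx'])/c['fx'],-(v-c['cy'])/c['fy'],-1.0]); d=Rc(c)@d
    return np.array(c['position']),d/np.linalg.norm(d)
def onz(c,u,v,z):
    p,d=ray(c,u,v); return p+d*(z-p[2])/d[2]
def tri(c1,a,c2,b):
    p1,d1=ray(c1,*a);p2,d2=ray(c2,*b)
    A=np.stack([d1,-d2],1); t=np.linalg.lstsq(A,p2-p1,rcond=None)[0]
    q1=p1+d1*t[0];q2=p2+d2*t[1]; return (q1+q2)/2,np.linalg.norm(q1-q2)
def proj(c,P):
    q=Rc(c).T@(np.asarray(P)-c['position']); return np.array([c['cx']+c['fx']*q[0]/-q[2], c['cy']-c['fy']*q[1]/-q[2]])
def blobs(m,mn=8):
    n,l,s,ce=cv2.connectedComponentsWithStats(m.astype(np.uint8)); return [(s[i],ce[i],l==i) for i in range(1,n) if s[i][4]>=mn]
def masks(c):
    h=cv2.cvtColor(c['pixels'],cv2.COLOR_RGB2HSV); H,S,V=[h[...,i].astype(int) for i in range(3)]
    return dict(red=((H<5)|(H>174))&(S>170)&(V>100), orange=(H>=6)&(H<=16)&(S>170)&(V>120), green=(H>55)&(H<90)&(S>100), steel=(S<60)&(V>120))
E
python3 - <<'E'
from h import *
t=cam('top');s=cam('side')
for n,c in(('top',t),('side',s)):
    m=masks(c)
    for k in m:
        for b in blobs(m[k],15):
            r=cv2.minAreaRect(np.argwhere(b[2])[:,::-1].astype(np.float32))
            if b[0][4]<8000: print(n,k,b[0],b[1].round(1),cv2.boxPoints(r).round(1).tolist() if k!='steel' else '')
print(proj(t,[0,0,0]),proj(s,[0,0,0]))
for n,c,(x0,y0,x1,y1) in(('t1',t,(140,70,380,290)),('s1',s,(210,140,450,260))):
    im=c['pixels'][y0:y1,x0:x1,::-1]; cv2.imwrite(f'pics/{n}.png',cv2.resize(im,None,fx=3.3,fy=2.7 if n=='t1' else 3.3,interpolation=cv2.INTER_CUBIC)) 
E
```

```text
top red [285 148  11  11  92] [289.9 152.8] [[283.0, 153.0], [290.0, 146.0], [297.0, 153.0], [290.0, 160.0]]
top orange [619 122   8  18 107] [622.5 130.7] [[619.0, 122.0], [625.0, 121.5999984741211], [626.0999755859375, 139.0], [620.0, 139.39999389648438]]
top orange [633 319   7  21 115] [636.6 328.3] [[633.0, 319.0], [639.0, 319.0], [639.0, 339.0], [633.0, 339.0]]
top green [ 266   80   88   92 5127] [308.1 125.5] [[265.20001220703125, 90.69999694824219], [341.6000061035156, 79.4000015258789], [353.3999938964844, 159.89999389648438], [277.0, 171.1999969482422]]
top green [337 163  16   6  52] [343.8 165.4] [[336.5, 164.5], [351.8999938964844, 162.3000030517578], [352.5, 166.5], [337.1000061035156, 168.6999969482422]]
top green [279 171  16   6  51] [286.8 173.7] [[279.0, 172.89999389648438], [293.79998779296875, 170.6999969482422], [294.3999938964844, 174.8000030517578], [279.6000061035156, 176.89999389648438]]
top steel [ 77  47  33  18 120] [92.7 55.3] 
top steel [ 596   56   44   65 2404] [618.7  88.1] 
top steel [436 104  31  17 266] [450.7 111.7] 
top steel [320 124  25  22 4
[... 851 characters left out ...]
 [412.70001220703125, 156.1999969482422], [430.5, 215.6999969482422], [346.3999938964844, 241.0]]
side green [332 193  19  17 173] [338.9 202.4] [[331.8999938964844, 208.89999389648438], [333.0, 192.89999389648438], [350.79998779296875, 194.10000610351562], [349.70001220703125, 210.1999969482422]]
side steel [ 115    0   58   69 2067] [135.2  33.9] 
side steel [ 122   63   34   67 1669] [137.3  96. ] 
side steel [124 136  42  67 966] [146.3 164.5] 
side steel [364 191  25  13 189] [375.8 197.2] 
side steel [332 208  22  23 343] [343.4 218.4] 
side steel [150 264   9   7  52] [154.  266.7] 
side steel [ 86 275  11   7  59] [ 90.9 277.9] 
[311.76275078 396.21229908] [127.3964132  259.45637071]
```

View pics/t1.png

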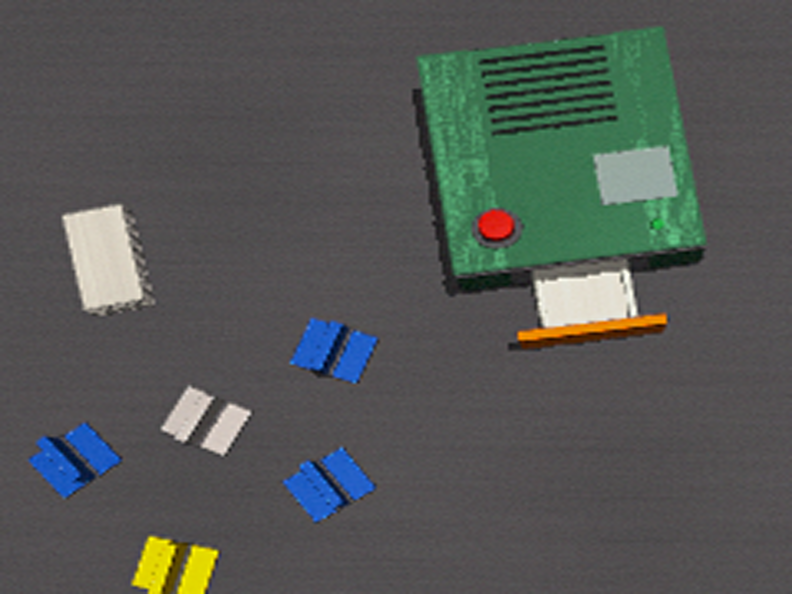

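View pics/s1.png

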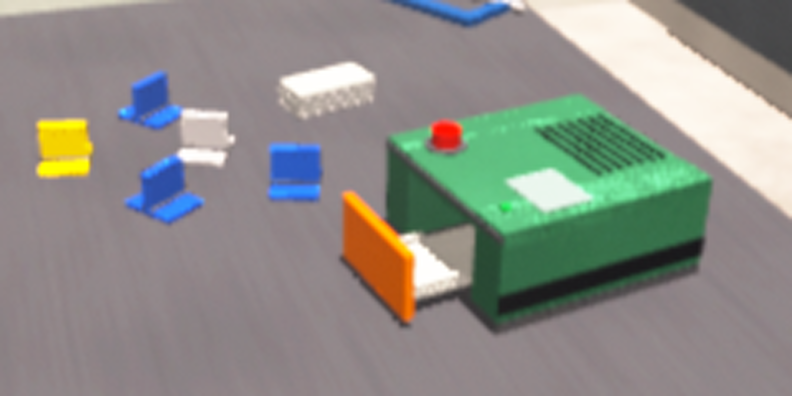

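```bash
python3 - <<'E'
from h import *
t=cam('top');s=cam('side')
h=cv2.cvtColor(t['pixels'],cv2.COLOR_RGB2HSV)
print('steel hsv', h[223,194],h[228,209], cv2.cvtColor(s['pixels'],cv2.COLOR_RGB2HSV)[179,272],t['pixels'][100,200],s['pixels'][179,240])
# coupon
m=np.zeros((400,640),np.uint8); V=t['pixels'].max(2)
m[208:245,184:222]=(V[208:245,184:222]>110)
m=cv2.morphologyEx(m,cv2.MORPH_OPEN,np.ones((2,2)))
pts=np.argwhere(m>0)[:,::-1].astype(np.float32)
r=cv2.minAreaRect(pts); b=cv2.boxPoints(r)
W=np.array([onz(t,*p,0.005) for p in b]); print('coupon',r,W.round(4).tolist(),W.mean(0))
for i in range(4):
    e=W[(i+1)%4]-W[i]; print(np.linalg.norm(e[:2]),np.degrees(np.arctan2(e[1],e[0])))
# release
mt=masks(t);ms=masks(s)
rt=[b for b in blobs(mt['red'],15)][0][1]; rs=blobs(ms['red'],15)[0][1]
print('release top z.115',onz(t,*rt,0.115),'side',onz(s,*rs,0.113),'tri',tri(t,rt,s,rs))
# scanner top by contour
g=max(blobs(mt['green']),key=lambda b:b[0][4])[2]
g=cv2.morphologyEx((g|mt['red']).astype(np.uint8),cv2.MORPH_CLOSE,np.ones((15,15)))
q=cv2.boxPoints(cv2.minAreaRect(np.argwhere(g)[:,::-1].astype(np.float32)))
hull=cv2.convexHull(np.argwhere(g)[:,::-1].astype(np.int32)); ap=cv2.approxPolyDP(hull,6,True)[:,0]
Q=np.array([onz(t,*p,0.1) for p in ap]); print('green',ap.tolist(),Q.round(4).tolist())
for i in range(len(Q)):
    e=Q[(i+1)%len(Q)]-Q[i]; print(np.linalg.norm(e[:2]),np.degrees(np.arctan2(e[1],e[0])))
# orange panel
o=(mt['orange']); o[:,380:]=0; p=np.argwhere(o)[:,::-1].astype(np.float32); r=cv2.minAreaRect(p); print('orange',r,cv2.boxPoints(r).tolist())
for p in cv2.boxPoints(r): print(onz(t,*p,0.075))
E
```

```text
steel hsv [ 17  23 203] [ 16  23 209] [  9  26 205] [83 78 80] [148 138 140]
coupon ((202.70001220703125, 226.60000610351562), (21.466251373291016, 19.230182647705078), 26.56505012512207) [[0.4299, 0.3424, 0.005], [0.4775, 0.3209, 0.005], [0.4516, 0.2669, 0.005], [0.4044, 0.2886, 0.005]] [0.44084865 0.30471447 0.005     ]
0.05218384823510777 -24.350134812750554
0.0598542337015449 -115.55046135309613
0.052015929395012046 155.35269540152987
0.05958119928384167 64.60621916249377
release top z.115 [0.62512708 0.06227917 0.115     ] side [0.62174964 0.05639611 0.113     ] tri (array([0.62541836, 0.06288418, 0.109582  ]), np.float64(0.0018599815873100967))
green [[353, 159], [278, 171], [266, 91], [340, 80]] [[0.6138, -0.1001, 0.1], [0.5803, 0.0931, 0.1], [0.7944, 0.1296, 0.1], [0.8262, -0.0654, 0.1]]
0.19610978543509994 99.83258362475513
0.21718371346022305 9.675842402231448
0.19761453197666423 -80.73822820407162
0.21522432858872345 -170.72356733778383
orange ((320.2530822753906, 190.68704223632812), (3.7085113525390625, 42.42536926269531), 81.46923065185547) [[299.0000305175781, 192.0], [340.9560241699219, 185.70660400390625], [341.5061340332031, 189.37408447265625], [299.5501403808594, 195.66748046875]]
[0.52965956 0.03913924 0.075     ]
[ 0.5474855  -0.07042476  0.075     ]
[ 0.5378032  -0.07191097  0.075     ]
[0.52000219 0.037541   0.075     ]
```

>>> send_rows(steps=[[[-0.0224, 0.0297, 0.002], [0, 0, 0], 0.0], [[-0.0448, 0.0594, 0.004], [0, 0, 0], 0.0], [[-0.0672, 0.0891, 0.006], [0, 0, 0], 0.0], [[-0.0896, 0.1188, 0.008], [0, 0, 0], 0.0], [[-0.112, 0.1485, 0.01], [0, 0, 0], 0.0]], grip_force=20)

```text
time_s: 0.72
tool_pos: [0.2661, 0.4896, 0.2125]
tool_rot: [180.0, -0.0, 77.1]
force: [0.7, -0.5, -0.2]
grip_width: 0.0613
```

>>> send_rows(steps=[[[-0.0224, 0.0297, 0.002], [0, 0, 0], 0.0], [[-0.0448, 0.0594, 0.004], [0, 0, 0], 0.0], [[-0.0672, 0.0891, 0.006], [0, 0, 0], 0.0], [[-0.0896, 0.1188, 0.008], [0, 0, 0], 0.0], [[-0.112, 0.1485, 0.01], [0, 0, 0], 0.0]])

```text
time_s: 1.13
tool_pos: [0.3858, 0.3472, 0.2027]
tool_rot: [180.0, -0.0, 77.1]
force: [1.6, 0.5, 0.8]
grip_width: 0.0282
```

>>> send_rows(steps=[[[-0.0224, 0.0297, 0.002], [0, 0, 0], 0.0], [[-0.0448, 0.0594, 0.004], [0, 0, 0], 0.0], [[-0.0672, 0.0891, 0.006], [0, 0, 0], 0.0], [[-0.0896, 0.1188, 0.008], [0, 0, 0], 0.0], [[-0.112, 0.1485, 0.01], [0, 0, 0], 0.0]])

```text
time_s: 1.55
tool_pos: [0.5054, 0.2048, 0.1928]
tool_rot: [180.0, -0.0, 77.1]
force: [0.8, 1.2, -0.0]
grip_width: 0.002
```

>>> send_rows(steps=[[[-0.0224, 0.0297, 0.002], [0, 0, 0], 0.0], [[-0.0448, 0.0594, 0.006], [0, 0, 0], 0.0], [[-0.0672, 0.0891, 0.012], [0, 0, 0], 0.0], [[-0.0896, 0.1188, 0.03], [0, 0, 0], 0.0], [[-0.112, 0.1485, 0.045], [0, 0, 0], 0.0]])

```text
time_s: 1.97
tool_pos: [0.6255, 0.0627, 0.1475]
tool_rot: [179.9, -0.1, 77.1]
force: [0.6, 0.9, -0.9]
grip_width: 0.0006
```

```bash
python3 - <<'E'
from h import *
for i in range(3):
    o=env.get_obs(); print(o['tool_pos'],o['force'])
    for n in('side','top'): c=cam(n,n+'2.png') 
s=cv2.imread('pics/side2.png'); cv2.imwrite('pics/s2.png',cv2.resize(s[120:250,290:440],None,fx=4,fy=4,interpolation=cv2.INTER_CUBIC))
E
```

```text
[0.62551458 0.06267662 0.14752858] [ 0.60253441  0.87674085 -0.90407543]
[0.62512518 0.05553545 0.14440019] [-0.81063165 -0.71691475  0.16620932]
[0.62397849 0.06261149 0.14659568] [0.82968961 0.79417582 0.05213434]
```

View pics/s2.png

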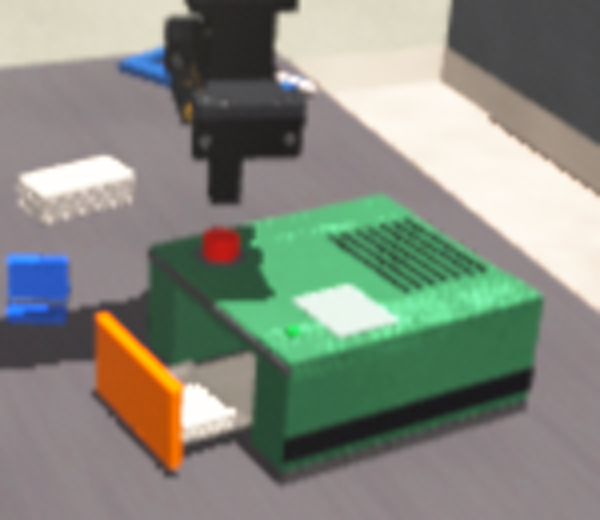

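The closed fingers (tip about (225,200) in the crop) hang over the red cap (220,245), and the tray is still on its catch. Next I'll press slowly.

>>> send_rows(steps=[[[0, 0, 0.008], [0, 0, 0], 0.0], [[0, 0, 0.015], [0, 0, 0], 0.0], [[0, 0, 0.021], [0, 0, 0], 0.0], [[0, 0, 0.025], [0, 0, 0], 0.0], [[0, 0, 0.025], [0, 0, 0], 0.0]])

```text
time_s: 2.68
tool_pos: [0.6231, 0.0644, 0.1212]
tool_rot: [-179.9, 0.0, 77.1]
force: [-0.1, 0.1, 0.0]
grip_width: 0.0003
```

>>> send_rows(steps=[[[0, 0, 0.001], [0, 0, 0], 0.0], [[0, 0, 0.002], [0, 0, 0], 0.0], [[0, 0, 0.003], [0, 0, 0], 0.0], [[0, 0, 0.004], [0, 0, 0], 0.0], [[0, 0, 0.005], [0, 0, 0], 0.0]])

```text
time_s: 3.1
tool_pos: [0.6244, 0.0639, 0.118]
tool_rot: [180.0, -0.0, 77.1]
force: [-1.5, 0.6, 4.0]
grip_width: 0.0004
```

>>> send_rows(steps=[[[0, 0, 0.001], [0, 0, 0], 0.0], [[0, 0, 0.002], [0, 0, 0], 0.0], [[0, 0, 0.003], [0, 0, 0], 0.0], [[0, 0, 0.003], [0, 0, 0], 0.0], [[0, 0, 0.003], [0, 0, 0], 0.0]])

```text
time_s: 3.52
tool_pos: [0.6244, 0.0639, 0.1146]
tool_rot: [180.0, -0.0, 77.1]
force: [-0.3, 0.6, 2.1]
grip_width: 0.0005
```

>>> send_rows(steps=[[[0, 0, 0.001], [0, 0, 0], 0.0], [[0, 0, 0.002], [0, 0, 0], 0.0], [[0, 0, 0.002], [0, 0, 0], 0.0], [[0, 0, 0.002], [0, 0, 0], 0.0], [[0, 0, 0.002], [0, 0, 0], 0.0]])

```text
time_s: 3.93
tool_pos: [0.6244, 0.0639, 0.1129]
tool_rot: [180.0, -0.0, 77.1]
force: [-0.9, 0.1, 5.1]
grip_width: 0.0006
```

```bash
python3 - <<'E'
from h import *
c=cam('side','side3.png')
s=cv2.imread('pics/side3.png'); cv2.imwrite('pics/s3.png',cv2.resize(s[120:250,290:440],None,fx=4,fy=4,interpolation=cv2.INTER_CUBIC))
o=env.get_obs(); print(o['tool_pos'],o['force'])
E
```

```text
[0.62441536 0.06388021 0.11285682] [-1.25635697  0.81191066  4.48119088]
```

View pics/s3.png

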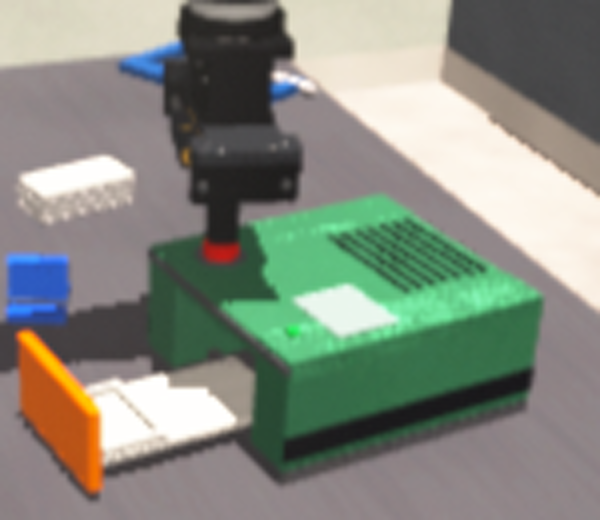

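The tray is fully out (panel at (60,410) in the crop). I'll lift and travel to above the coupon.

>>> send_rows(steps=[[[0, 0, -0.02], [0, 0, 0], 0.0], [[0, 0, -0.05], [0, 0, 0], 0.02], [[0.02, -0.024, -0.06], [0, 0, 0.05], 0.05], [[0.044, -0.053, -0.06], [0, 0, 0.11], 0.05], [[0.069, -0.083, -0.06], [0, 0, 0.17], 0.05]])

```text
time_s: 4.4
tool_pos: [0.5586, 0.1494, 0.1728]
tool_rot: [179.9, -0.0, 67.0]
force: [0.5, 1.1, -0.6]
grip_width: 0.0194
```

>>> send_rows(steps=[[[0.022, -0.033, 0], [0, 0, 0.02], 0.05], [[0.044, -0.066, 0.0], [0, 0, 0.04], 0.05], [[0.066, -0.099, 0.01], [0, 0, 0.04], 0.05], [[0.08, -0.121, 0.02], [0, 0, 0.04], 0.05], [[0.088, -0.133, 0.03], [0, 0, 0.04], 0.05]])

```text
time_s: 4.82
tool_pos: [0.4664, 0.2864, 0.1415]
tool_rot: [-179.9, -0.0, 65.4]
force: [0.3, -0.0, -0.5]
grip_width: 0.048
```

```bash
python3 - <<'E'
from h import *
for n in('side','top'): c=cam(n,n+'4.png') 
s=cv2.imread('pics/side4.png');t=cv2.imread('pics/top4.png')
a=cv2.resize(s[130:250,210:400],None,fx=4,fy=4,interpolation=cv2.INTER_CUBIC)
cv2.imwrite('pics/s4.png',a)
cv2.imwrite('pics/t4.png',cv2.resize(t[130:280,140:360],None,fx=3.6,fy=3.6,interpolation=cv2.INTER_CUBIC))
o=env.get_obs(); print(o['tool_pos'],o['tool_rot'],o['force'])
E
```

```text
[0.46611767 0.28462122 0.13997601] [-179.80831257    0.19704952   65.39751831] [ 0.53597613  0.05612102 -0.34603619]
```

View pics/s4.png

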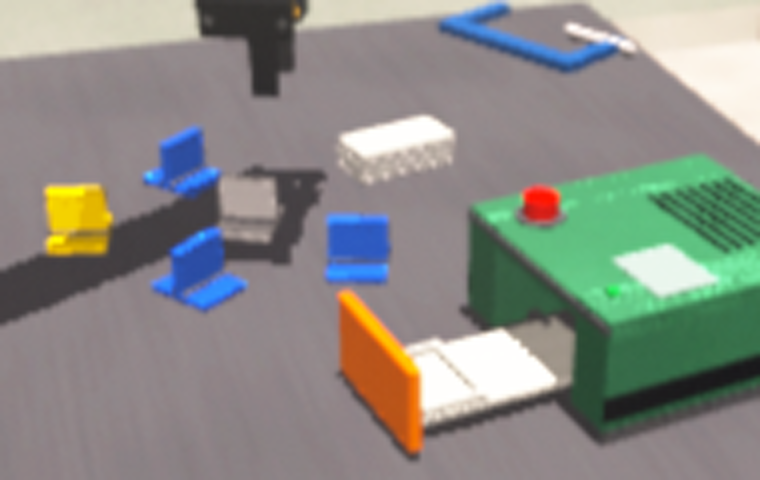

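View pics/t4.png

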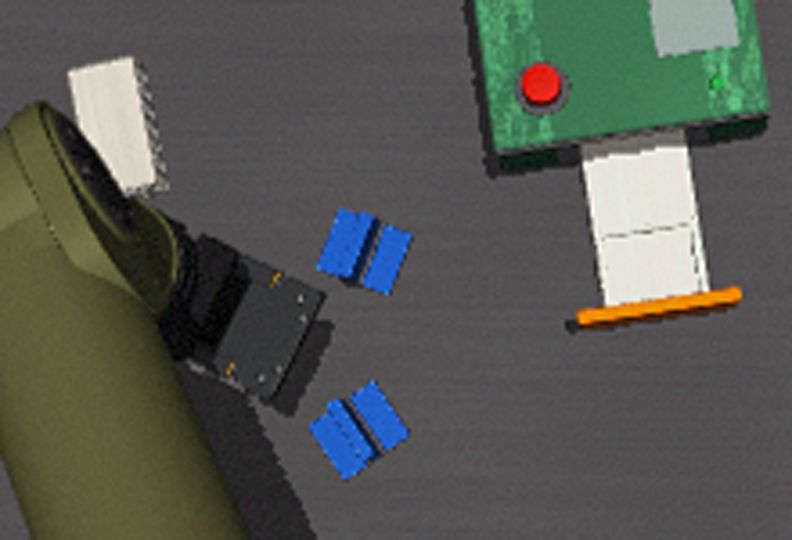

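The side crop shows the coupon at (248,210) in the arm's shadow, untouched. The top crop shows the pocket between the orange panel and the cross wall at v≈232. I overshot sideways, so I'll correct after checking the coupon estimate against the side view and measuring the pocket.

```bash
python3 - <<'E'
from h import *
t=cam('top');s=cam('side')
im=cv2.imread('pics/side0.png')
C=np.array([0.4408,0.3047]);a=np.radians(-25)
u=np.array([np.cos(a),np.sin(a)]);v=np.array([-u[1],u[0]])
big=cv2.resize(im[160:205,250:300],None,fx=12,fy=12,interpolation=cv2.INTER_CUBIC)
def P(x,y,z): return proj(s,[*(C+u*x+v*y),z])
for q in[(-.025,-.03,0),(.025,-.03,0),(.025,-.03,.006),(-.025,-.03,.006),(-.025,-.005,.046),(.025,-.005,.046),(.025,.03,.006),(.025,.03,0)]:
    p=(P(*q)+.5-[250,160])*12; cv2.circle(big,tuple(p.round().astype(int).tolist()),4,(0,0,255),-1)
cv2.imwrite('pics/s5.png',big)
# pocket from orange
o=masks(t)['orange']; o[:,380:]=0; o[:170]=0; o[250:]=0
r=cv2.minAreaRect(np.argwhere(o)[:,::-1].astype(np.float32)); W=np.array([onz(t,*p,0.075) for p in cv2.boxPoints(r)]);print(W.round(4).tolist()); m=W.mean(0); 
e=[W[(i+1)%4]-W[i] for i in range(2)]; e=max(e,key=np.linalg.norm); yaw=np.arctan2(e[1],e[0])%np.pi-np.pi/2
print('panel ctr',m,np.linalg.norm(e),np.degrees(yaw)); print('pocket',m[:2]+.0335*np.array([np.cos(yaw),np.sin(yaw)]))
for yw in(9.2,9.5):
  a=np.radians(yw); print('from scanner',np.array([.7037,.0143])-.2015*np.array([np.cos(a),np.sin(a)]))
# tray white edges in top view
V=t['pixels'].astype(int).min(2)
for row in range(172,214,3): 
    x=np.where(V[row,290:350]>130)[0]+290
    if len(x): print(row,x.min(),x.max(), onz(t,x.min()-.5,row,.027)[1].round(4),onz(t,x.max()+.5,row,.027).round(4))
# side orange
os_=masks(s)['orange']; b=max(blobs(os_),key=lambda b:b[0][4]); ap=cv2.approxPolyDP(cv2.convexHull(np.argwhere(b[2])[:,::-1].astype(np.int32)),2,True)[:,0]; print(ap.tolist())
print([onz(s,*p,.075).round(4).tolist() for p in ap],[onz(s,*p,.009).round(4).tolist() for p in ap])
E
```

```text
[[0.4669, 0.0363, 0.075], [0.4856, -0.081, 0.075], [0.4757, -0.0825, 0.075], [0.457, 0.0347, 0.075]]
panel ctr [ 0.47132258 -0.02311466  0.075     ] 0.11873965314061188 9.053673408566642
pocket [ 0.50440521 -0.01784311]
from scanner [ 0.50479204 -0.01791606]
from scanner [ 0.50496345 -0.01895709]
172 310 330 0.0135 [ 0.5924 -0.0438  0.027 ]
175 302 331 0.0352 [ 0.5841 -0.0466  0.027 ]
178 302 331 0.0351 [ 0.5758 -0.0467  0.027 ]
181 303 332 0.0322 [ 0.5676 -0.0494  0.027 ]
184 303 332 0.0321 [ 0.5593 -0.0495  0.027 ]
187 304 333 0.0292 [ 0.5511 -0.0523  0.027 ]
190 304 333 0.0291 [ 0.5428 -0.0523  0.027 ]
193 304 333 0.029 [ 0.5346 -0.0524  0.027 ]
196 305 334 0.0262 [ 0.5265 -0.0552  0.027 ]
199 306 334 0.0233 [ 0.5183 -0.0552  0.027 ]
202 306 335 0.0232 [ 0.5101 -0.058   0.027 ]
205 306 335 0.0231 [ 0.5019 -0.058   0.027 ]
208 307 336 0.0203 [ 0.4938 -0.0608  0.027 ]
211 308 332 0.0174 [ 0.4856 -0.05    0.027 ]
[[314, 242], [296, 223], [295, 205], [314, 224]]
[[0.4554, -0.1688, 0.075], [0.4351, -0.0727, 0.075], [0.4568, 0.0205, 0.075], [0.4794, -0.0913, 0.075]] [[0.4827, -0.0811, 0.009], [0.46, 0.0268, 0.009], [0.4843, 0.1314, 0.009], [0.5097, 0.0058, 0.009]]
```

View pics/s5.png

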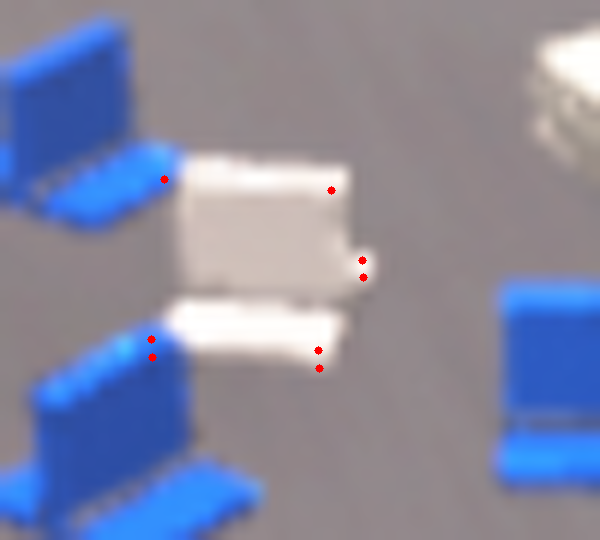

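```bash
python3 - <<'E'
from h import *
s=cam('side');t=cam('top')
print('tip closed, side2', proj(s,[.6245,.0627,.1466]))
o=env.get_obs();p=o['tool_pos'];print(p)
a=np.radians(o['tool_rot'][2]);x=np.array([np.cos(a),np.sin(a),0])
im=cv2.imread('pics/side2.png'); b=cv2.resize(im[130:190,320:380],None,fx=10,fy=10,interpolation=cv2.INTER_CUBIC)
q=(proj(s,[.6245,.0627,.1466])+.5-[320,130])*10; cv2.circle(b,tuple(q.astype(int).tolist()),4,(0,0,255),-1); cv2.imwrite('pics/s6.png',b)
# robot base bolts check / table
print('base',proj(t,[0,0,0]))
E
```

```text
tip closed, side2 [345.06397796 169.44028159]
[0.47136967 0.28053166 0.14296979]
base [311.76275078 396.21229908]
```

View pics/s6.png

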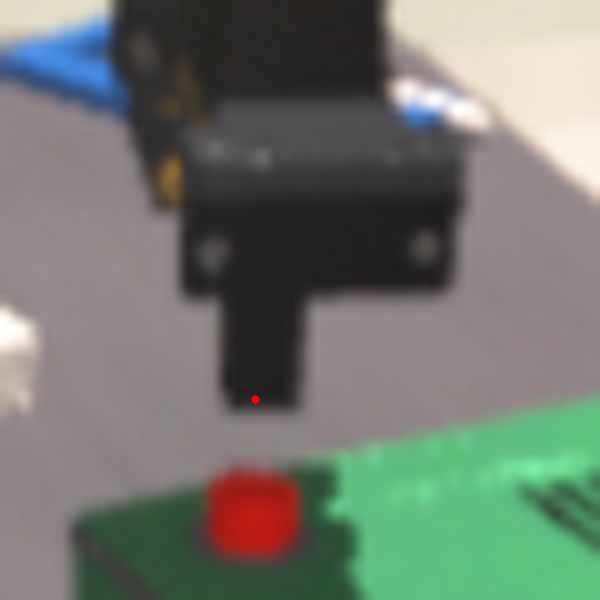

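```bash
python3 - <<'E'
from h import *
for i in range(12):
    o=env.get_obs(); print(o['time_s'],o['tool_pos'].round(4),o['tool_rot'].round(2),o['qpos'].round(2)[:4],o['joint_velocities'].round(2)[:3]); cam('side')
E
```

```text
5.1167 [0.4714 0.2805 0.143 ] [ 1.7994e+02 -1.0000e-02  6.4870e+01] [-50.17   9.18  18.28 104.27] [ 0.48 -0.19  0.06]
5.1667 [0.4715 0.2806 0.1431] [ 1.7994e+02 -3.0000e-02  6.4850e+01] [-50.16   9.17  18.27 104.26] [ 0.19 -0.12 -0.14]
5.2167 [0.4714 0.2808 0.1432] [ 1.7994e+02 -4.0000e-02  6.4860e+01] [-50.16   9.17  18.26 104.26] [-0.13  0.01 -0.46]
5.2667 [0.4712 0.281  0.1431] [ 1.7995e+02 -4.0000e-02  6.4880e+01] [-50.16   9.17  18.24 104.26] [-0.22  0.01 -0.44]
5.3167 [0.471  0.2812 0.143 ] [ 1.7996e+02 -4.0000e-02  6.4900e+01] [-50.18   9.17  18.22 104.27] [-0.25  0.08 -0.37]
5.3667 [0.4707 0.2815 0.1429] [ 1.7997e+02 -3.0000e-02  6.4930e+01] [-50.19   9.17  18.2  104.28] [-0.29  0.02 -0.3 ]
5.4167 [0.4705 0.2816 0.1429] [ 1.7998e+02 -3.0000e-02  6.4950e+01] [-50.2    9.17  18.19 104.28] [-0.23  0.12 -0.42]
5.4667 [0.4703 0.2818 0.1428] [ 1.7999e+02 -2.0000e-02  6.4980e+01] [-50.22   9.18  18.17 104.29] [-0.15  0.   -0.15]
5.5167 [0.4702 0.282  0.1427] [ 1.7999e+02 -2.0000e-02  6.5000e+01] [-50.23   9.18  18.16 104.3 ] [-0.22  0.01 -0.14]
5.5667 [0.4701 0.2821 0.1427] [ 1.800e+02 -1.000e-02  6.501e+01] [-50.24   9.18  18.16 104.3 ] [-0.21  0.08 -0.12]
5.6167 [0.47   0.2821 0.1426] [ 1.800e+02 -1.000e-02  6.502e+01] [-50.24   9.18  18.15 104.3 ] [-0.06  0.01 -0.09]
5.6667 [0.47   0.2822 0.1426] [ 1.800e+02 -1.000e-02  6.503e+01] [-50.25   9.18  18.15 104.31] [-0.05  0.05 -0.03]
```

```bash
python3 - <<'E'
from h import *
t=cam('top');s=cam('side')
im=cv2.imread('pics/top0.png').astype(float).mean(2)
C=np.array([0.4408,0.3047]);a=np.radians(-25);u=np.array([np.cos(a),np.sin(a)]);v=np.array([-u[1],u[0]])
w=np.clip(im-85,0,None)
for (r0,r1,c0,c1) in((216,242,200,218),(209,236,187,202)):
    yy,xx=np.mgrid[r0:r1,c0:c1]; W=w[r0:r1,c0:c1].copy(); W[W<15]=0
    l=cv2.connectedComponents((W>0).astype(np.uint8))[1]; k=np.argmax(np.bincount(l[l>0])); W[l!=k]=0
    cu,cv_=(W*xx).sum()/W.sum(),(W*yy).sum()/W.sum()
    for z in(.006,.046):
        P=onz(t,cu,cv_,z)[:2]; print(cu,cv_,z,P.round(4),'along web',((P-C)@u).round(4),'across',((P-C)@v).round(4))
    print((W.sum()/200))
E
```

```text
208.03070394908028 228.42214927643562 0.006 [0.4359 0.2896] along web 0.0019 across -0.0158
208.03070394908028 228.42214927643562 0.046 [0.4334 0.2804] along web 0.0036 across -0.0251
83.26833333333335
195.86378627324706 223.10225786936752 0.006 [0.4501 0.3237] along web 0.0004 across 0.0211
195.86378627324706 223.10225786936752 0.046 [0.4472 0.3134] along web 0.0021 across 0.0106
85.405
```

>>> send_rows(steps=[[[0.002, -0.009, 0.0], [0, 0, 0], 0.05], [[0.005, -0.022, 0.01], [0, 0, 0], 0.05], [[0.008, -0.031, 0.03], [0, 0, 0], 0.05], [[0.008, -0.034, 0.05], [0, 0, 0], 0.05], [[0.008, -0.034, 0.065], [0, 0, 0], 0.05]])

```text
time_s: 6.23
tool_pos: [0.4393, 0.3055, 0.0754]
tool_rot: [-179.9, 0.1, 65.2]
force: [0.0, -0.3, 0.2]
grip_width: 0.0498
```

>>> send_rows(steps=[[[0, 0, 0.005], [0, 0, 0], 0.05], [[0, 0, 0.01], [0, 0, 0], 0.05], [[0, 0, 0.01], [0, 0, 0], 0.05], [[0, 0, 0.01], [0, 0, 0], 0.05], [[0, 0, 0.01], [0, 0, 0], 0.05]])

```text
time_s: 6.65
tool_pos: [0.4431, 0.3043, 0.0685]
tool_rot: [180.0, -0.1, 65.0]
force: [0.4, 0.0, 0.2]
grip_width: 0.0499
```

```bash
python3 - <<'E'
from h import *
for i in range(6): c=cam('side','side7.png')
o=env.get_obs(); print(o['time_s'],o['tool_pos'].round(4),o['tool_rot'].round(2),o['force'],o['grip_width'])
s=cv2.imread('pics/side7.png'); cv2.imwrite('pics/s7.png',cv2.resize(s[120:220,230:310],None,fx=6,fy=6,interpolation=cv2.INTER_CUBIC))
E
```

```text
6.95 [0.4427 0.3039 0.068 ] [ 1.7999e+02 -4.0000e-02  6.5020e+01] [-0.54560008 -0.42947909  0.50259913] 0.0498416226448042
```

View pics/s7.png

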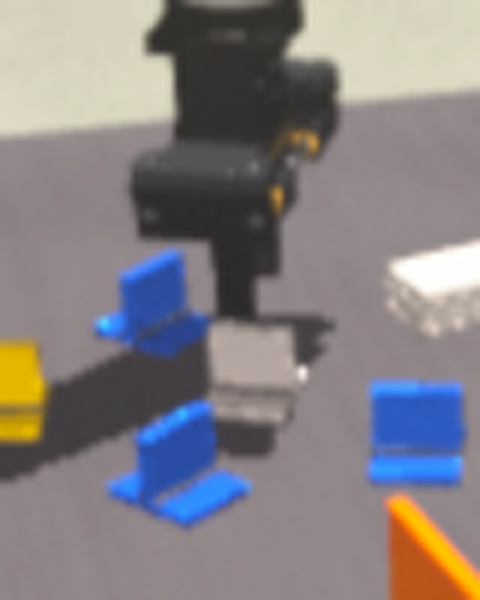

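```bash
python3 - <<'E'
from h import *
s=cam('side')
o=env.get_obs();p=o['tool_pos'];a=np.radians(o['tool_rot'][2]);x=np.array([np.cos(a),np.sin(a),0]);y=np.array([np.sin(a),-np.cos(a),0])
im=s['pixels'][:,:,::-1]
b=cv2.resize(im[145:205,240:300],None,fx=10,fy=10,interpolation=cv2.INTER_CUBIC)
def dot(P,c):
    q=(proj(s,P)+.5-[240,145])*10; cv2.circle(b,tuple(q.round().astype(int).tolist()),4,c,-1)
for sg in(-1,1):
  for w in(-.0095,0.0095): dot(p+sg*x*.025+y*w,(0,0,255)); dot(p+sg*x*.038+y*w,(0,255,255))
C=np.array([.4427,.3039,0]);
for e in(-.025,.025):
  for k in(-.005,.005): dot(C+y*e+x*k+[0,0,.046],(0,255,0))
  dot(C+y*e-x*.03+[0,0,.006],(255,0,255))
dot(C+y*.025+x*.03+[0,0,.006],(255,0,255))
cv2.imwrite('pics/s8.png',b)
E
```

```text
(no output)
```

View pics/s8.png

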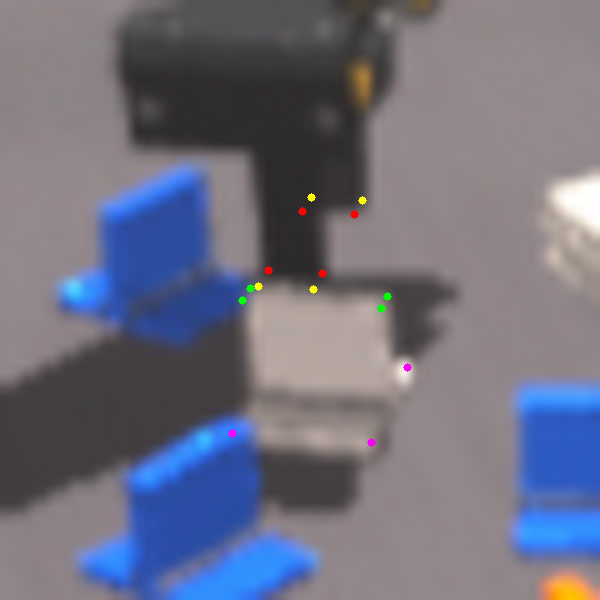

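Comparing projected points with the image, the finger and coupon show the same bias of about +0.4 px, so the fingers are centred on the web. I'll go down and grip.

>>> send_rows(steps=[[[0, 0, 0.012], [0, 0, 0], 0.05], [[0, 0, 0.027], [0, 0, 0], 0.05], [[0, 0, 0.042], [0, 0, 0], 0.05], [[0, 0, 0.051], [0, 0, 0], 0.05], [[0, 0, 0.056], [0, 0, 0], 0.05]])

```text
time_s: 7.42
tool_pos: [0.4414, 0.303, 0.0095]
tool_rot: [-179.9, 0.2, 65.0]
force: [0.1, 0.3, 0.5]
grip_width: 0.0499
```

>>> send_rows(steps=[[[0, 0, 0], [0, 0, 0], 0.05], [[0, 0, 0], [0, 0, 0], 0.05], [[0, 0, 0], [0, 0, 0], 0.035], [[0, 0, 0], [0, 0, 0], 0.02], [[0, 0, 0], [0, 0, 0], 0.012]])

```text
time_s: 7.83
tool_pos: [0.443, 0.3042, 0.0123]
tool_rot: [180.0, -0.1, 65.0]
force: [0.3, 0.5, 0.6]
grip_width: 0.0372
```

>>> send_rows(steps=[[[0, 0, 0], [0, 0, 0], 0.012], [[0, 0, 0], [0, 0, 0], 0.01], [[0, 0, 0], [0, 0, 0], 0.008], [[0, 0, 0], [0, 0, 0], 0.004], [[0, 0, 0], [0, 0, 0], 0.0]], grip_force=25)

```text
time_s: 8.25
tool_pos: [0.4427, 0.3042, 0.0117]
tool_rot: [180.0, -0.1, 65.0]
force: [0.3, 1.4, 0.5]
grip_width: 0.0101
```

>>> send_rows(steps=[[[0, 0, 0], [0, 0, 0], 0.0], [[0, 0, 0], [0, 0, 0], 0.0], [[0, 0, 0], [0, 0, 0], 0.0], [[0, 0, 0], [0, 0, 0], 0.0], [[0, 0, 0], [0, 0, 0], 0.0]])

```text
time_s: 8.67
tool_pos: [0.4427, 0.3042, 0.0117]
tool_rot: [180.0, -0.0, 65.0]
force: [1.2, 2.2, 0.3]
grip_width: 0.0098
```

Gripped at 9.8 mm opening. I'll lift, travel to above the pocket, then turn.

>>> send_rows(steps=[[[0, 0, -0.008], [0, 0, 0], 0.0], [[0, 0, -0.03], [0, 0, 0], 0.0], [[0, 0, -0.06], [0, 0, 0], 0.0], [[0, 0, -0.085], [0, 0, 0], 0.0], [[0, 0, -0.1], [0, 0, 0], 0.0]])

```text
time_s: 9.08
tool_pos: [0.443, 0.3034, 0.114]
tool_rot: [180.0, -0.1, 65.0]
force: [1.3, 0.4, -3.2]
grip_width: 0.0097
```

>>> send_rows(steps=[[[-0.01, 0.007, 0], [0, 0, 0], 0.0], [[-0.033, 0.024, 0], [0, 0, 0], 0.0], [[-0.062, 0.045, 0], [0, 0, 0], 0.0], [[-0.092, 0.067, 0], [0, 0, 0], 0.0], [[-0.122, 0.088, 0], [0, 0, 0], 0.0]])

```text
time_s: 9.5
tool_pos: [0.4693, 0.1526, 0.1098]
tool_rot: [-179.9, 0.2, 65.0]
force: [1.3, -0.3, -3.7]
grip_width: 0.0095
```

>>> send_rows(steps=[[[-0.03, 0.022, 0], [0, 0, 0], 0.0], [[-0.06, 0.044, 0], [0, 0, 0], 0.0], [[-0.09, 0.066, 0], [0, 0, 0], 0.0], [[-0.115, 0.083, 0], [0, 0, 0], 0.0], [[-0.13, 0.094, 0], [0, 0, 0], 0.0]])

```text
time_s: 9.92
tool_pos: [0.499, -0.0075, 0.11]
tool_rot: [-179.9, 0.2, 64.7]
force: [0.3, -0.4, -3.6]
grip_width: 0.0097
```

>>> send_rows(steps=[[[-0.008, 0.006, 0], [0, 0, -0.1], 0.0], [[-0.0138, 0.0104, 0], [0, 0, -0.22], 0.0], [[-0.0138, 0.0104, 0], [0, 0, -0.34], 0.0], [[-0.0138, 0.0104, 0], [0, 0, -0.46], 0.0], [[-0.0138, 0.0104, 0], [0, 0, -0.56], 0.0]])

```text
time_s: 10.33
tool_pos: [0.5024, -0.0201, 0.1096]
tool_rot: [-179.7, 0.0, 97.4]
force: [1.6, 0.5, -4.7]
grip_width: 0.0098
```

>>> send_rows(steps=[[[0, 0, 0], [0, 0, -0.03], 0.0], [[0, 0, 0], [0, 0, -0.039], 0.0], [[0, 0, 0], [0, 0, -0.039], 0.0], [[0, 0, 0], [0, 0, -0.039], 0.0], [[0, 0, 0], [0, 0, -0.039], 0.0]])

```text
time_s: 10.75
tool_pos: [0.5041, -0.0187, 0.1111]
tool_rot: [-179.9, -0.0, 99.3]
force: [-0.2, -0.2, -3.7]
grip_width: 0.0098
```

```bash
python3 - <<'E'
from h import *
for i in range(8): s=cam('side','side9.png')
o=env.get_obs(); print(o['time_s'],o['tool_pos'].round(4),o['tool_rot'].round(2),o['force'],o['grip_width'])
t=cam('top','top9.png')
cv2.imwrite('pics/s9.png',cv2.resize(cv2.imread('pics/side9.png')[130:260,270:400],None,fx=5,fy=4.6,interpolation=cv2.INTER_CUBIC))
cv2.imwrite('pics/t9.png',cv2.resize(cv2.imread('pics/top9.png')[130:250,240:400],None,fx=5,fy=5,interpolation=cv2.INTER_CUBIC))
E
```

```text
11.15 [ 0.5047 -0.0183  0.1116] [179.99  -0.    99.35] [ 0.27492714  1.06126929 -3.12668539] 0.01007616799980477
```

View pics/s9.png

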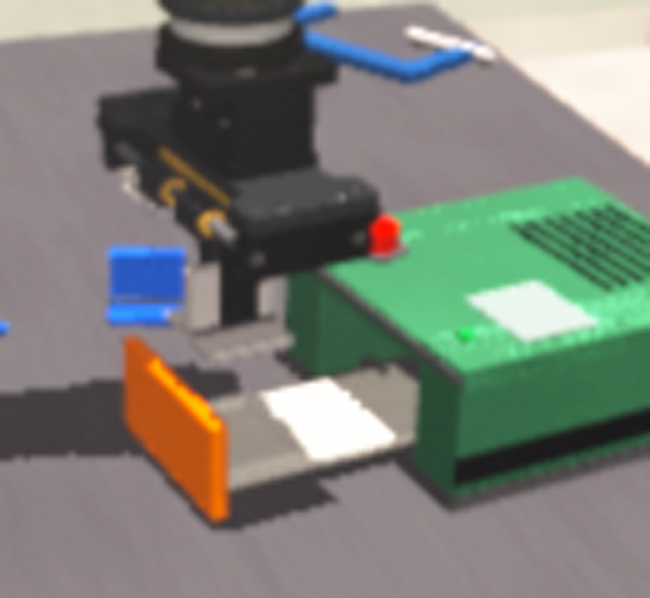

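View pics/t9.png

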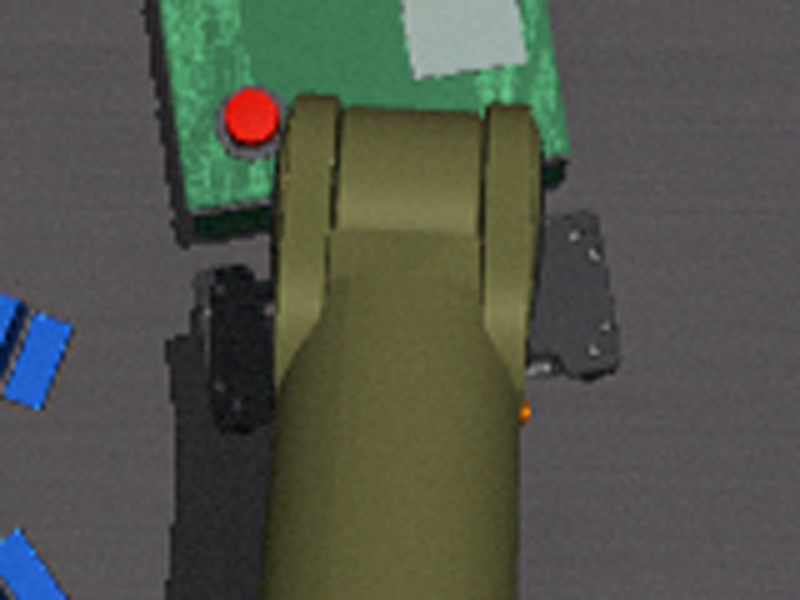

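In the side crop the coupon hangs level with its web centred on the finger (web 188–285, finger 220–258), above the pocket. I'll lower it gently.

>>> send_rows(steps=[[[0, 0, 0.008], [0, 0, 0], 0.0], [[0, 0, 0.02], [0, 0, 0], 0.0], [[0, 0, 0.03], [0, 0, 0], 0.0], [[0, 0, 0.037], [0, 0, 0], 0.0], [[0, 0, 0.042], [0, 0, 0], 0.0]])

```text
time_s: 11.62
tool_pos: [0.5036, -0.0184, 0.0677]
tool_rot: [-179.8, 0.0, 99.4]
force: [-0.7, 0.6, -3.3]
grip_width: 0.0098
```

>>> send_rows(steps=[[[0, 0, 0.005], [0, 0, 0], 0.0], [[0, 0, 0.01], [0, 0, 0], 0.0], [[0, 0, 0.015], [0, 0, 0], 0.0], [[0, 0, 0.018], [0, 0, 0], 0.0], [[0, 0, 0.02], [0, 0, 0], 0.0]])

```text
time_s: 12.03
tool_pos: [0.5046, -0.0184, 0.0492]
tool_rot: [-180.0, -0.0, 99.4]
force: [0.4, -0.2, -2.7]
grip_width: 0.0101
```

```bash
python3 - <<'E'
from h import *
for i in range(6): s=cam('side','side10.png')
o=env.get_obs(); print(o['time_s'],o['tool_pos'].round(4),o['tool_rot'].round(2),o['force'],o['grip_width'])
p=o['tool_pos']
b=cv2.resize(s['pixels'][170:250,280:360,::-1],None,fx=9,fy=7.5,interpolation=cv2.INTER_CUBIC)
cv2.imwrite('pics/s10.png',b)
E
```

```text
12.3333 [ 0.505  -0.0183  0.0499] [179.96  -0.    99.36] [-0.11477412 -1.09446308 -2.65052585] 0.009786052270719698
```

View pics/s10.png

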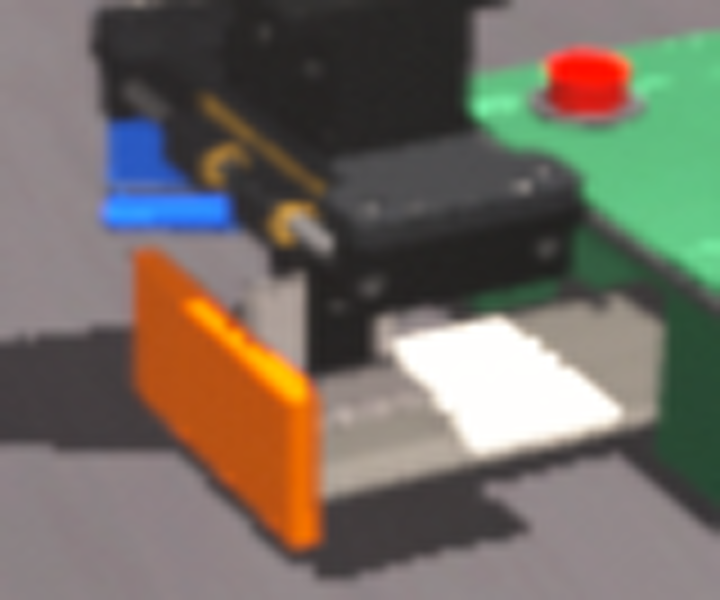

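>>> send_rows(steps=[[[0, 0, 0.003], [0, 0, 0], 0.0], [[0, 0, 0.006], [0, 0, 0], 0.0], [[0, 0, 0.009], [0, 0, 0], 0.0], [[0, 0, 0.011], [0, 0, 0], 0.0], [[0, 0, 0.0125], [0, 0, 0], 0.0]])

```text
time_s: 12.75
tool_pos: [0.5045, -0.0184, 0.0366]
tool_rot: [-180.0, -0.0, 99.3]
force: [-0.3, -0.3, -3.0]
grip_width: 0.0097
```

>>> send_rows(steps=[[[0, 0, 0.0005], [0, 0, 0], 0.0], [[0, 0, 0.001], [0, 0, 0], 0.0], [[0, 0, 0.0015], [0, 0, 0], 0.0], [[0, 0, 0.002], [0, 0, 0], 0.0], [[0, 0, 0.0025], [0, 0, 0], 0.0]])

```text
time_s: 13.17
tool_pos: [0.5049, -0.0183, 0.0346]
tool_rot: [180.0, -0.0, 99.4]
force: [0.8, -0.2, -2.3]
grip_width: 0.0098
```

>>> send_rows(steps=[[[0, 0, 0.0005], [0, 0, 0], 0.0], [[0, 0, 0.001], [0, 0, 0], 0.0], [[0, 0, 0.0015], [0, 0, 0], 0.0], [[0, 0, 0.002], [0, 0, 0], 0.0], [[0, 0, 0.002], [0, 0, 0], 0.0]])

```text
time_s: 13.58
tool_pos: [0.5047, -0.0184, 0.0325]
tool_rot: [-180.0, -0.0, 99.3]
force: [0.1, 0.2, -3.1]
grip_width: 0.0097
```

>>> send_rows(steps=[[[0, 0, 0.0003], [0, 0, 0], 0.0], [[0, 0, 0.0006], [0, 0, 0], 0.0], [[0, 0, 0.001], [0, 0, 0], 0.0], [[0, 0, 0.001], [0, 0, 0], 0.0], [[0, 0, 0.001], [0, 0, 0], 0.0]])

```text
time_s: 14.0
tool_pos: [0.5048, -0.0183, 0.0317]
tool_rot: [180.0, -0.0, 99.4]
force: [-0.4, 0.2, -1.2]
grip_width: 0.0098
```

>>> send_rows(steps=[[[0, 0, 0.0005], [0, 0, 0], 0.0], [[0, 0, 0.0005], [0, 0, 0], 0.0], [[0, 0, 0.0005], [0, 0, 0], 0.01], [[0, 0, 0.0005], [0, 0, 0], 0.014], [[0, 0, 0.0005], [0, 0, 0], 0.02]])

```text
time_s: 14.42
tool_pos: [0.5051, -0.0184, 0.0311]
tool_rot: [179.9, 0.0, 99.4]
force: [-0.8, -0.5, 0.3]
grip_width: 0.0154
```

>>> send_rows(steps=[[[0, 0, 0], [0, 0, 0], 0.03], [[0, 0, 0], [0, 0, 0], 0.03], [[0, 0, 0], [0, 0, 0], 0.03], [[0, 0, -0.005], [0, 0, 0], 0.03], [[0, 0, -0.015], [0, 0, 0], 0.03]])

```text
time_s: 14.83
tool_pos: [0.5037, -0.0184, 0.0455]
tool_rot: [-179.9, 0.0, 99.4]
force: [0.1, -0.3, -0.4]
grip_width: 0.0294
```

>>> send_rows(steps=[[[0, 0, -0.02], [0, 0, 0], 0.03], [[0, 0, -0.045], [0, 0, 0], 0.03], [[0, 0, -0.075], [0, 0, 0], 0.03], [[0, 0, -0.1], [0, 0, 0], 0.03], [[0, 0, -0.115], [0, 0, 0], 0.02]])

```text
time_s: 15.25
tool_pos: [0.5063, -0.0186, 0.1652]
tool_rot: [179.7, -0.0, 99.3]
force: [0.2, -0.3, 0.0]
grip_width: 0.0276
```

```bash
python3 - <<'E'
from h import *
for i in range(4): s=cam('side','side11.png')
o=env.get_obs(); print(o['time_s'],o['tool_pos'].round(4),o['tool_rot'].round(2),o['force'],o['grip_width'])
b=cv2.resize(s['pixels'][170:250,280:360,::-1],None,fx=9,fy=7.5,interpolation=cv2.INTER_CUBIC)
a=np.radians(9.4);X=np.array([np.cos(a),np.sin(a),0]);Y=np.array([-X[1],X[0],0]);C=np.array([.5048,-.0183,.02])
def dot(P,c):
    q=(proj(s,P)+[.9,.5]-[280,170])*[9,7.5]; cv2.circle(b,tuple(q.round().astype(int).tolist()),3,c,-1)
for e in(-.025,.025):
  for k in(-.005,.005): dot(C+X*e+Y*k+[0,0,.046],(0,0,255))
  for k in(-.03,.03): dot(C+X*e+Y*k+[0,0,.006],(255,0,255))
cv2.imwrite('pics/s11.png',b)
E
```

```text
15.45 [ 0.5048 -0.0183  0.1615] [ 1.7993e+02 -2.0000e-02  9.9350e+01] [-1.12547654  0.46291177 -0.1520077 ] 0.021505320464285767
```

View pics/s11.png

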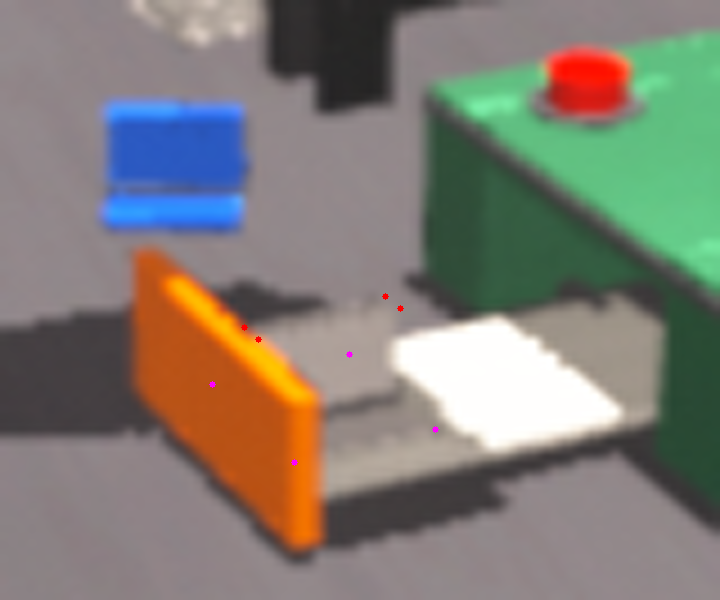

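The coupon stands flat in the pocket (web right end at x≈392 in the crop, predicted 385–400). Next I'll move in front of the panel with closed fingers.

>>> send_rows(steps=[[[0, -0.008, 0], [0, 0, 0], 0.0], [[0, -0.025, 0], [0, 0, 0], 0.0], [[0, -0.048, 0], [0, 0, 0], 0.0], [[0, -0.066, 0], [0, 0, 0], 0.0], [[0, -0.075, 0], [0, 0, 0], 0.0]])

```text
time_s: 15.87
tool_pos: [0.4273, -0.0311, 0.1594]
tool_rot: [-179.8, -0.0, 99.3]
force: [0.3, 0.1, -0.2]
grip_width: 0.0013
```

>>> send_rows(steps=[[[0, 0, 0], [0, 0, 0], 0.0], [[0, 0, 0.005], [0, 0, 0], 0.0], [[0, 0, 0.015], [0, 0, 0], 0.0], [[0, 0, 0.03], [0, 0, 0], 0.0], [[0, 0, 0.05], [0, 0, 0], 0.0]])

```text
time_s: 16.28
tool_pos: [0.4323, -0.0304, 0.1106]
tool_rot: [179.9, 0.0, 99.4]
force: [0.5, 0.1, -1.0]
grip_width: 0.0008
```

>>> send_rows(steps=[[[0, 0, 0.02], [0, 0, 0], 0.0], [[0, 0, 0.038], [0, 0, 0], 0.0], [[0, 0, 0.052], [0, 0, 0], 0.0], [[0, 0, 0.058], [0, 0, 0], 0.0], [[0, 0, 0.061], [0, 0, 0], 0.0]])

```text
time_s: 16.7
tool_pos: [0.43, -0.0308, 0.0483]
tool_rot: [-179.8, 0.1, 99.4]
force: [-0.3, -0.5, 1.0]
grip_width: 0.0007
```

```bash
python3 - <<'E'
from h import *
for i in range(5): s=cam('side','side12.png')
t=cam('top','top12.png')
o=env.get_obs(); print(o['time_s'],o['tool_pos'].round(4),o['tool_rot'].round(2),o['force'],o['grip_width'])
b=cv2.resize(s['pixels'][150:250,260:360,::-1],None,fx=7,fy=6,interpolation=cv2.INTER_CUBIC); cv2.imwrite('pics/s12.png',b)
cv2.imwrite('pics/t12.png',cv2.resize(t['pixels'][130:250,240:400,::-1],None,fx=5,fy=5,interpolation=cv2.INTER_CUBIC))
E
```

```text
17.0 [ 0.4316 -0.0304  0.0508] [ 1.799e+02 -1.000e-02  9.936e+01] [ 0.09614093  0.21578513 -0.03628491] 0.0005501442136242163
```

View pics/s12.png

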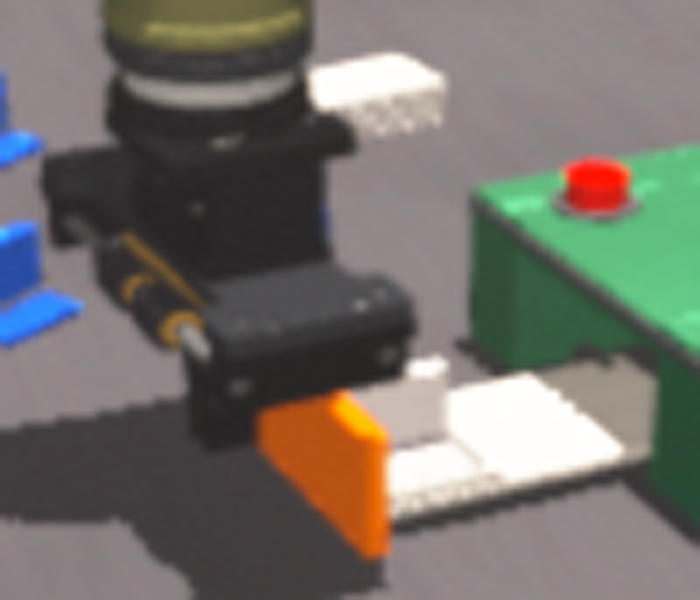

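View pics/t12.png

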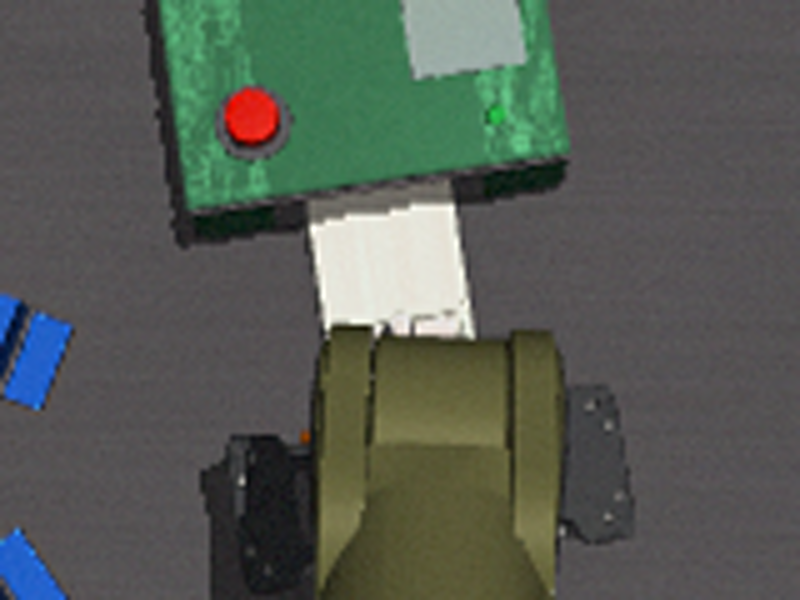

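The side crop shows the tool in front of the panel and the coupon standing in the pocket. I'll push slowly.

>>> send_rows(steps=[[[0, 0.004, 0], [0, 0, 0], 0.0], [[0, 0.009, 0], [0, 0, 0], 0.0], [[0, 0.014, 0], [0, 0, 0], 0.0], [[0, 0.018, 0], [0, 0, 0], 0.0], [[0, 0.02, 0], [0, 0, 0], 0.0]])

```text
time_s: 17.42
tool_pos: [0.4515, -0.0271, 0.0503]
tool_rot: [180.0, 0.0, 99.4]
force: [-0.4, 0.3, -0.0]
grip_width: 0.0003
```

>>> send_rows(steps=[[[0, 0.0015, 0], [0, 0, 0], 0.0], [[0, 0.003, 0], [0, 0, 0], 0.0], [[0, 0.0045, 0], [0, 0, 0], 0.0], [[0, 0.006, 0], [0, 0, 0], 0.0], [[0, 0.0075, 0], [0, 0, 0], 0.0]])

```text
time_s: 17.83
tool_pos: [0.4572, -0.0262, 0.0498]
tool_rot: [-179.9, -0.0, 99.3]
force: [-2.5, -1.3, 1.4]
grip_width: 0.0005
```

>>> send_rows(steps=[[[0, 0.0015, 0], [0, 0, 0], 0.0], [[0, 0.003, 0], [0, 0, 0], 0.0], [[0, 0.0045, 0], [0, 0, 0], 0.0], [[0, 0.006, 0], [0, 0, 0], 0.0], [[0, 0.0075, 0], [0, 0, 0], 0.0]])

```text
time_s: 18.25
tool_pos: [0.4651, -0.0249, 0.0499]
tool_rot: [-180.0, -0.0, 99.4]
force: [-2.1, -0.6, -0.9]
grip_width: 0.0004
```

>>> send_rows(steps=[[[0, 0.002, 0], [0, 0, 0], 0.0], [[0, 0.005, 0], [0, 0, 0], 0.0], [[0, 0.008, 0], [0, 0, 0], 0.0], [[0, 0.011, 0], [0, 0, 0], 0.0], [[0, 0.014, 0], [0, 0, 0], 0.0]])

```text
time_s: 18.67
tool_pos: [0.4791, -0.0226, 0.0499]
tool_rot: [-180.0, 0.0, 99.3]
force: [-2.9, -0.9, -1.7]
grip_width: 0.0005
```

>>> send_rows(steps=[[[0, 0.003, 0], [0, 0, 0], 0.0], [[0, 0.006, 0], [0, 0, 0], 0.0], [[0, 0.009, 0], [0, 0, 0], 0.0], [[0, 0.0115, 0], [0, 0, 0], 0.0], [[0, 0.0135, 0], [0, 0, 0], 0.0]])

```text
time_s: 19.08
tool_pos: [0.4926, -0.0204, 0.05]
tool_rot: [-180.0, 0.0, 99.4]
force: [-2.9, -1.2, -1.6]
grip_width: 0.0007
```

>>> send_rows(steps=[[[0, 0.001, 0], [0, 0, 0], 0.0], [[0, 0.002, 0], [0, 0, 0], 0.0], [[0, 0.003, 0], [0, 0, 0], 0.0], [[0, 0.004, 0], [0, 0, 0], 0.0], [[0, 0.005, 0], [0, 0, 0], 0.0]])

```text
time_s: 19.5
tool_pos: [0.4973, -0.0196, 0.0501]
tool_rot: [-180.0, -0.0, 99.4]
force: [-2.5, -2.1, -1.9]
grip_width: 0.0
```

>>> send_rows(steps=[[[0, 0.001, 0], [0, 0, 0], 0.0], [[0, 0.002, 0], [0, 0, 0], 0.0], [[0, 0.003, 0], [0, 0, 0], 0.0], [[0, 0.004, 0], [0, 0, 0], 0.0], [[0, 0.005, 0], [0, 0, 0], 0.0]])

```text
time_s: 19.92
tool_pos: [0.5023, -0.0188, 0.05]
tool_rot: [-180.0, -0.0, 99.4]
force: [-2.9, -0.8, -2.0]
grip_width: 0.0007
```

>>> send_rows(steps=[[[0, 0.001, 0], [0, 0, 0], 0.0], [[0, 0.002, 0], [0, 0, 0], 0.0], [[0, 0.003, 0], [0, 0, 0], 0.0], [[0, 0.004, 0], [0, 0, 0], 0.0], [[0, 0.005, 0], [0, 0, 0], 0.0]])

```text
time_s: 20.33
tool_pos: [0.5068, -0.0181, 0.05]
tool_rot: [-179.9, -0.0, 99.4]
force: [-5.2, -2.5, 1.5]
grip_width: 0.0004
```

>>> send_rows(steps=[[[0, 0.001, 0], [0, 0, 0], 0.0], [[0, 0.002, 0], [0, 0, 0], 0.0], [[0, 0.003, 0], [0, 0, 0], 0.0], [[0, 0.004, 0], [0, 0, 0], 0.0], [[0, 0.005, 0], [0, 0, 0], 0.0]])

```text
time_s: 20.75
tool_pos: [0.5109, -0.0173, 0.05]
tool_rot: [-179.8, -0.0, 99.3]
force: [-7.0, -1.2, 2.7]
grip_width: 0.0003
```

>>> send_rows(steps=[[[0, 0.0006, 0], [0, 0, 0], 0.0], [[0, 0.0012, 0], [0, 0, 0], 0.0], [[0, 0.0018, 0], [0, 0, 0], 0.0], [[0, 0.0024, 0], [0, 0, 0], 0.0], [[0, 0.003, 0], [0, 0, 0], 0.0]])

```text
time_s: 21.17
tool_pos: [0.5155, -0.0165, 0.0503]
tool_rot: [179.9, -0.0, 99.3]
force: [0.0, -0.0, 0.1]
grip_width: 0.0002
```

>>> send_rows(steps=[[[0, 0.0006, 0], [0, 0, 0], 0.0], [[0, 0.0012, 0], [0, 0, 0], 0.0], [[0, 0.0018, 0], [0, 0, 0], 0.0], [[0, 0.0024, 0], [0, 0, 0], 0.0], [[0, 0.003, 0], [0, 0, 0], 0.0]])

```text
time_s: 21.58
tool_pos: [0.5183, -0.016, 0.0503]
tool_rot: [180.0, -0.0, 99.4]
force: [-4.1, -0.7, 2.4]
grip_width: 0.0005
```

>>> send_rows(steps=[[[0, 0.0006, 0], [0, 0, 0], 0.0], [[0, 0.0012, 0], [0, 0, 0], 0.0], [[0, 0.0018, 0], [0, 0, 0], 0.0], [[0, 0.0024, 0], [0, 0, 0], 0.0], [[0, 0.003, 0], [0, 0, 0], 0.0]])

```text
time_s: 22.0
tool_pos: [0.5211, -0.0156, 0.0501]
tool_rot: [180.0, -0.0, 99.4]
force: [-4.6, -0.2, 2.4]
grip_width: 0.0007
```

>>> send_rows(steps=[[[0, 0.0006, 0], [0, 0, 0], 0.0], [[0, 0.0012, 0], [0, 0, 0], 0.0], [[0, 0.0018, 0], [0, 0, 0], 0.0], [[0, 0.0024, 0], [0, 0, 0], 0.0], [[0, 0.003, 0], [0, 0, 0], 0.0]])

```text
time_s: 22.42
tool_pos: [0.524, -0.0151, 0.0501]
tool_rot: [180.0, -0.0, 99.4]
force: [-3.6, -0.3, 2.0]
grip_width: 0.0003
```

The safety catch was passed (force dropped near x≈0.514). I'll keep going, watching for the second rise.

>>> send_rows(steps=[[[0, 0.0006, 0], [0, 0, 0], 0.0], [[0, 0.0012, 0], [0, 0, 0], 0.0], [[0, 0.0018, 0], [0, 0, 0], 0.0], [[0, 0.0024, 0], [0, 0, 0], 0.0], [[0, 0.003, 0], [0, 0, 0], 0.0]])

```text
time_s: 22.83
tool_pos: [0.527, -0.0146, 0.0501]
tool_rot: [-180.0, -0.0, 99.4]
force: [-4.2, 1.3, 1.8]
grip_width: 0.0004
```

>>> send_rows(steps=[[[0, 0.0006, 0], [0, 0, 0], 0.0], [[0, 0.0012, 0], [0, 0, 0], 0.0], [[0, 0.0018, 0], [0, 0, 0], 0.0], [[0, 0.0024, 0], [0, 0, 0], 0.0], [[0, 0.003, 0], [0, 0, 0], 0.0]])

```text
time_s: 23.25
tool_pos: [0.5299, -0.0142, 0.0501]
tool_rot: [180.0, -0.0, 99.4]
force: [-4.0, 0.9, 2.7]
grip_width: 0.0003
```

>>> send_rows(steps=[[[0, 0.0005, 0], [0, 0, 0], 0.0], [[0, 0.001, 0], [0, 0, 0], 0.0], [[0, 0.0015, 0], [0, 0, 0], 0.0], [[0, 0.002, 0], [0, 0, 0], 0.0], [[0, 0.0025, 0], [0, 0, 0], 0.0]])

```text
time_s: 23.67
tool_pos: [0.5324, -0.0137, 0.0501]
tool_rot: [180.0, -0.0, 99.4]
force: [-3.6, 0.4, 3.0]
grip_width: 0.0003
```

>>> send_rows(steps=[[[0, 0.0005, 0], [0, 0, 0], 0.0], [[0, 0.001, 0], [0, 0, 0], 0.0], [[0, 0.0015, 0], [0, 0, 0], 0.0], [[0, 0.002, 0], [0, 0, 0], 0.0], [[0, 0.0025, 0], [0, 0, 0], 0.0]])

```text
time_s: 24.08
tool_pos: [0.5348, -0.0134, 0.0501]
tool_rot: [-180.0, -0.0, 99.3]
force: [-3.7, 0.1, 2.2]
grip_width: 0.0004
```

>>> send_rows(steps=[[[0, 0.0005, 0], [0, 0, 0], 0.0], [[0, 0.001, 0], [0, 0, 0], 0.0], [[0, 0.0015, 0], [0, 0, 0], 0.0], [[0, 0.002, 0], [0, 0, 0], 0.0], [[0, 0.0025, 0], [0, 0, 0], 0.0]])

```text
time_s: 24.5
tool_pos: [0.5373, -0.013, 0.05]
tool_rot: [180.0, -0.0, 99.4]
force: [-4.4, 0.5, 2.1]
grip_width: 0.0002
```

>>> send_rows(steps=[[[0, 0.0004, 0], [0, 0, 0], 0.0], [[0, 0.0008, 0], [0, 0, 0], 0.0], [[0, 0.0012, 0], [0, 0, 0], 0.0], [[0, 0.0016, 0], [0, 0, 0], 0.0], [[0, 0.002, 0], [0, 0, 0], 0.0]])

```text
time_s: 24.92
tool_pos: [0.5393, -0.0126, 0.0501]
tool_rot: [-180.0, -0.0, 99.4]
force: [-4.2, -0.5, 3.2]
grip_width: 0.0004
```

>>> send_rows(steps=[[[0, 0.0004, 0], [0, 0, 0], 0.0], [[0, 0.0008, 0], [0, 0, 0], 0.0], [[0, 0.0012, 0], [0, 0, 0], 0.0], [[0, 0.0016, 0], [0, 0, 0], 0.0], [[0, 0.002, 0], [0, 0, 0], 0.0]])

```text
time_s: 25.33
tool_pos: [0.5413, -0.0123, 0.0501]
tool_rot: [180.0, -0.0, 99.4]
force: [-3.9, -0.4, 3.3]
grip_width: 0.0006
```

>>> send_rows(steps=[[[0, 0.0004, 0], [0, 0, 0], 0.0], [[0, 0.0008, 0], [0, 0, 0], 0.0], [[0, 0.0012, 0], [0, 0, 0], 0.0], [[0, 0.0016, 0], [0, 0, 0], 0.0], [[0, 0.002, 0], [0, 0, 0], 0.0]])

```text
time_s: 25.75
tool_pos: [0.5433, -0.012, 0.0501]
tool_rot: [180.0, -0.0, 99.4]
force: [-4.3, 0.8, 2.7]
grip_width: 0.0002
```

>>> send_rows(steps=[[[0, 0.0004, 0], [0, 0, 0], 0.0], [[0, 0.0008, 0], [0, 0, 0], 0.0], [[0, 0.0012, 0], [0, 0, 0], 0.0], [[0, 0.0016, 0], [0, 0, 0], 0.0], [[0, 0.002, 0], [0, 0, 0], 0.0]])

```text
time_s: 26.17
tool_pos: [0.5452, -0.0117, 0.05]
tool_rot: [-180.0, -0.0, 99.3]
force: [-3.6, -0.1, 3.0]
grip_width: -0.0001
```

>>> send_rows(steps=[[[0, 0.0004, 0], [0, 0, 0], 0.0], [[0, 0.0008, 0], [0, 0, 0], 0.0], [[0, 0.0012, 0], [0, 0, 0], 0.0], [[0, 0.0016, 0], [0, 0, 0], 0.0], [[0, 0.002, 0], [0, 0, 0], 0.0]])

```text
time_s: 26.58
tool_pos: [0.5472, -0.0114, 0.0501]
tool_rot: [180.0, -0.0, 99.4]
force: [-4.9, -0.1, 3.1]
grip_width: 0.0005
```

>>> send_rows(steps=[[[0, 0.0004, 0], [0, 0, 0], 0.0], [[0, 0.0008, 0], [0, 0, 0], 0.0], [[0, 0.0012, 0], [0, 0, 0], 0.0], [[0, 0.0016, 0], [0, 0, 0], 0.0], [[0, 0.002, 0], [0, 0, 0], 0.0]])

```text
time_s: 27.0
tool_pos: [0.5492, -0.0111, 0.0501]
tool_rot: [180.0, -0.0, 99.4]
force: [-4.1, 0.2, 2.7]
grip_width: 0.0005
```

>>> send_rows(steps=[[[0, 0.0004, 0], [0, 0, 0], 0.0], [[0, 0.0008, 0], [0, 0, 0], 0.0], [[0, 0.0012, 0], [0, 0, 0], 0.0], [[0, 0.0016, 0], [0, 0, 0], 0.0], [[0, 0.002, 0], [0, 0, 0], 0.0]])

```text
time_s: 27.42
tool_pos: [0.5511, -0.0107, 0.05]
tool_rot: [-180.0, -0.0, 99.4]
force: [-3.7, 1.4, 3.1]
grip_width: 0.0007
```

>>> send_rows(steps=[[[0, 0.0004, 0], [0, 0, 0], 0.0], [[0, 0.0008, 0], [0, 0, 0], 0.0], [[0, 0.0012, 0], [0, 0, 0], 0.0], [[0, 0.0016, 0], [0, 0, 0], 0.0], [[0, 0.002, 0], [0, 0, 0], 0.0]])

```text
time_s: 27.83
tool_pos: [0.553, -0.0104, 0.05]
tool_rot: [-180.0, -0.0, 99.3]
force: [-5.5, -0.3, 3.9]
grip_width: 0.0004
```

>>> send_rows(steps=[[[0, 0.0004, 0], [0, 0, 0], 0.0], [[0, 0.0008, 0], [0, 0, 0], 0.0], [[0, 0.0012, 0], [0, 0, 0], 0.0], [[0, 0.0016, 0], [0, 0, 0], 0.0], [[0, 0.002, 0], [0, 0, 0], 0.0]])

```text
time_s: 28.25
tool_pos: [0.554, -0.0103, 0.0499]
tool_rot: [-179.9, -0.0, 99.3]
force: [-7.2, 0.4, 4.7]
grip_width: 0.0004
```

>>> send_rows(steps=[[[0, 0.0003, 0], [0, 0, 0], 0.0], [[0, 0.0006, 0], [0, 0, 0], 0.0], [[0, 0.0009, 0], [0, 0, 0], 0.0], [[0, 0.0012, 0], [0, 0, 0], 0.0], [[0, 0.0015, 0], [0, 0, 0], 0.0]])

```text
time_s: 28.67
tool_pos: [0.5553, -0.0101, 0.0499]
tool_rot: [-179.9, -0.0, 99.3]
force: [-6.9, -0.1, 5.2]
grip_width: 0.0003
```

>>> send_rows(steps=[[[0, 0.0003, 0], [0, 0, 0], 0.0], [[0, 0.0006, 0], [0, 0, 0], 0.0], [[0, 0.0009, 0], [0, 0, 0], 0.0], [[0, 0.0012, 0], [0, 0, 0], 0.0], [[0, 0.0015, 0], [0, 0, 0], 0.0]])

```text
time_s: 29.08
tool_pos: [0.5567, -0.0099, 0.0499]
tool_rot: [-179.8, -0.0, 99.3]
force: [-7.7, -0.3, 5.6]
grip_width: 0.0007
```

>>> send_rows(steps=[[[0, 0.0003, -0.0003], [0, 0, 0], 0.0], [[0, 0.0006, -0.0006], [0, 0, 0], 0.0], [[0, 0.0009, -0.0008], [0, 0, 0], 0.0], [[0, 0.0012, -0.0008], [0, 0, 0], 0.0], [[0, 0.0013, -0.0008], [0, 0, 0], 0.0]])

```text
time_s: 29.5
tool_pos: [0.5572, -0.0098, 0.05]
tool_rot: [-179.7, -0.0, 99.3]
force: [-7.4, -0.6, 3.5]
grip_width: 0.0001
```

>>> send_rows(steps=[[[0, 0.0003, 0], [0, 0, 0], 0.0], [[0, 0.0006, 0], [0, 0, 0], 0.0], [[0, 0.0009, 0], [0, 0, 0], 0.0], [[0, 0.0012, 0], [0, 0, 0], 0.0], [[0, 0.0013, 0], [0, 0, 0], 0.0]])

```text
time_s: 29.92
tool_pos: [0.5583, -0.0096, 0.0499]
tool_rot: [-179.7, -0.0, 99.3]
force: [-8.1, -0.4, 2.8]
grip_width: 0.0007
```

>>> send_rows(steps=[[[0, 0.0003, -0.0002], [0, 0, 0], 0.0], [[0, 0.0006, -0.0004], [0, 0, 0], 0.0], [[0, 0.0009, -0.0004], [0, 0, 0], 0.0], [[0, 0.0012, -0.0004], [0, 0, 0], 0.0], [[0, 0.0013, -0.0004], [0, 0, 0], 0.0]])

```text
time_s: 30.33
tool_pos: [0.5597, -0.0093, 0.05]
tool_rot: [-179.8, -0.0, 99.3]
force: [-5.9, -0.4, -0.3]
grip_width: 0.0003
```

>>> send_rows(steps=[[[0, 0.0002, 0], [0, 0, 0], 0.0], [[0, 0.0004, 0], [0, 0, 0], 0.0], [[0, 0.0006, 0], [0, 0, 0], 0.0], [[0, 0.0008, 0], [0, 0, 0], 0.0], [[0, 0.001, 0], [0, 0, 0], 0.0]])

```text
time_s: 30.75
tool_pos: [0.5629, -0.0089, 0.0507]
tool_rot: [180.0, 0.0, 99.3]
force: [-2.9, -0.9, -2.2]
grip_width: 0.0006
```

>>> send_rows(steps=[[[0, 0.0001, 0], [0, 0, 0], 0.0], [[0, 0.0002, 0], [0, 0, 0], 0.0], [[0, 0.0003, 0], [0, 0, 0], 0.0], [[0, 0.0004, 0], [0, 0, 0], 0.0], [[0, 0.0005, 0], [0, 0, 0], 0.0]])

```text
time_s: 31.17
tool_pos: [0.5629, -0.0089, 0.051]
tool_rot: [-180.0, 0.0, 99.3]
force: [-4.0, -0.9, -2.9]
grip_width: 0.0005
```

>>> send_rows(steps=[[[0, 0.0002, 0], [0, 0, 0], 0.0], [[0, 0.0004, 0], [0, 0, 0], 0.0], [[0, 0.0006, 0], [0, 0, 0], 0.0], [[0, 0.0006, 0], [0, 0, 0], 0.0], [[0, 0.0006, 0], [0, 0, 0], 0.0]])

```text
time_s: 31.58
tool_pos: [0.5636, -0.0087, 0.0511]
tool_rot: [-180.0, 0.0, 99.3]
force: [-4.6, -0.9, -3.7]
grip_width: 0.0003
```

>>> send_rows(steps=[[[0, -0.001, 0], [0, 0, 0], 0.0], [[0, -0.002, 0], [0, 0, 0], 0.0], [[0, -0.003, 0], [0, 0, 0], 0.0], [[0, -0.004, 0], [0, 0, 0], 0.0], [[0, -0.005, 0], [0, 0, 0], 0.0]])

```text
time_s: 32.0
tool_pos: [0.5609, -0.009, 0.0525]
tool_rot: [179.8, 0.0, 99.4]
force: [0.3, 0.3, 0.8]
grip_width: 0.0002
```

>>> send_rows(steps=[[[0, -0.005, 0], [0, 0, 0], 0.0], [[0, -0.02, 0], [0, 0, 0], 0.0], [[0, -0.04, 0], [0, 0, 0], 0.0], [[0, -0.06, 0], [0, 0, 0], 0.0], [[0, -0.075, 0], [0, 0, 0], 0.0]])

```text
time_s: 32.42
tool_pos: [0.4838, -0.0218, 0.0513]
tool_rot: [180.0, -0.0, 99.3]
force: [-0.4, 0.1, 0.6]
grip_width: 0.0006
```

```bash
python3 - <<'E'
from h import *
for i in range(5): s=cam('side','side13.png')
t=cam('top','top13.png')
o=env.get_obs(); print(o['time_s'],o['tool_pos'].round(4),o['force'])
b=cv2.resize(s['pixels'][150:250,280:380,::-1],None,fx=7,fy=6,interpolation=cv2.INTER_CUBIC); cv2.imwrite('pics/s13.png',b)
cv2.imwrite('pics/t13.png',cv2.resize(t['pixels'][70:230,220:400,::-1],None,fx=4,fy=3.7,interpolation=cv2.INTER_CUBIC))
E
```

```text
32.7167 [ 0.4864 -0.0213  0.0518] [ 0.50905281 -0.02856331  0.75524144]
```

View pics/s13.png

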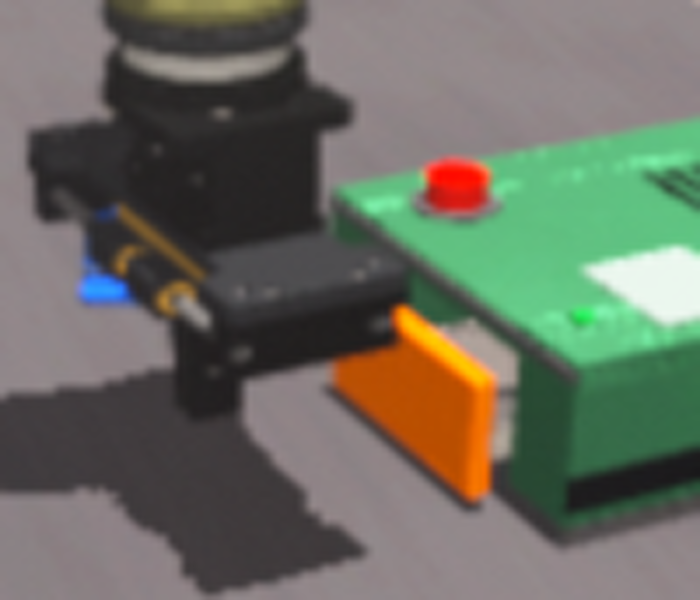

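View pics/t13.png

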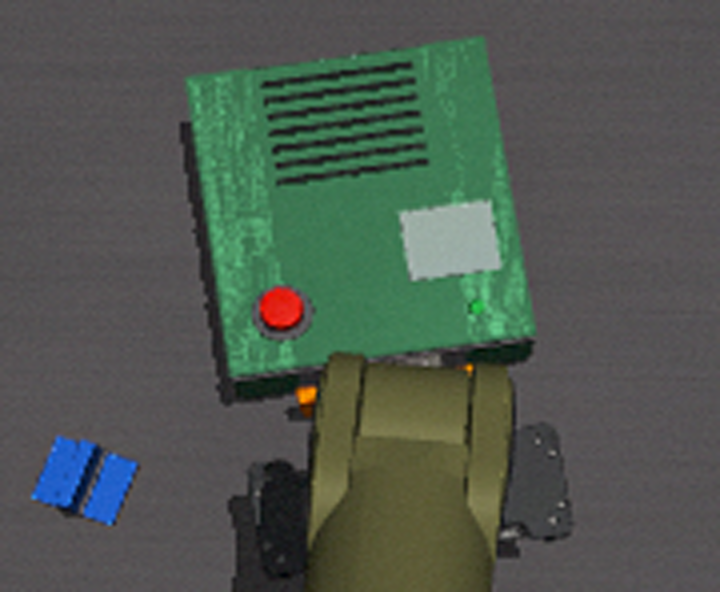

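>>> send_rows(steps=[[[0, 0, -0.03], [0, 0, 0], 0.0], [[0, 0, -0.07], [0, 0, 0], 0.0], [[0.03, 0, -0.1], [0, 0, 0], 0.0], [[0.07, 0, -0.11], [0, 0, 0], 0.0], [[0.11, 0, -0.11], [0, 0, 0], 0.0]])

```text
time_s: 33.13
tool_pos: [0.4705, 0.0883, 0.1656]
tool_rot: [179.5, -0.1, 99.2]
force: [1.1, 0.8, -0.0]
grip_width: 0.0007
```

>>> send_rows(steps=[[[0.04, 0, 0], [0, 0, 0], 0.0], [[0.08, 0, 0], [0, 0, 0], 0.0], [[0.12, 0, 0], [0, 0, 0], 0.0], [[0.15, 0, 0], [0, 0, 0], 0.0], [[0.16, 0, 0], [0, 0, 0], 0.0]])

```text
time_s: 33.55
tool_pos: [0.4398, 0.2514, 0.1613]
tool_rot: [180.0, -0.1, 99.8]
force: [-1.0, 1.2, 0.4]
grip_width: 0.0005
```

```bash
python3 - <<'E'
from h import *
for i in range(5): s=cam('side','side14.png')
t=cam('top','top14.png')
o=env.get_obs(); print(o['time_s'],o['tool_pos'].round(4),o['force'])
m=masks(t)['orange']; m[:,380:]=0; m[:150]=0; m[250:]=0; m[:,:270]=0
r=cv2.minAreaRect(np.argwhere(m)[:,::-1].astype(np.float32)); W=np.array([onz(t,*p,0.075) for p in cv2.boxPoints(r)]);c=W.mean(0);print(W.round(4).tolist(),c)
X=np.array([np.cos(np.radians(9.4)),np.sin(np.radians(9.4))])
# reference: fully out panel centre 0.4713,-0.0231 -> tray .105
print('tray est', .105-(c[:2]-[.4713,-.0231])@X)
b=cv2.resize(s['pixels'][150:250,280:380,::-1],None,fx=7,fy=6,interpolation=cv2.INTER_CUBIC); cv2.imwrite('pics/s14.png',b)
cv2.imwrite('pics/t14.png',cv2.resize(t['pixels'][70:230,220:400,::-1],None,fx=4,fy=3.7,interpolation=cv2.INTER_CUBIC))
E
```

```text
33.85 [0.4421 0.2427 0.1612] [ 0.47885307  0.46470506 -0.18767529]
[[0.576, 0.054, 0.075], [0.5937, -0.0622, 0.075], [0.5828, -0.0637, 0.075], [0.5652, 0.0523, 0.075]] [ 0.57943674 -0.00490005  0.075     ]
tray est -0.004657217463876193
```

View pics/s14.png

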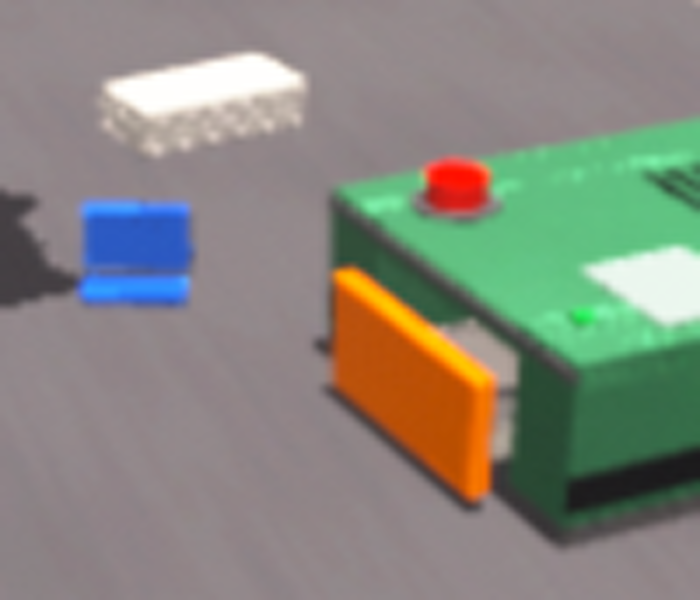

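View pics/t14.png

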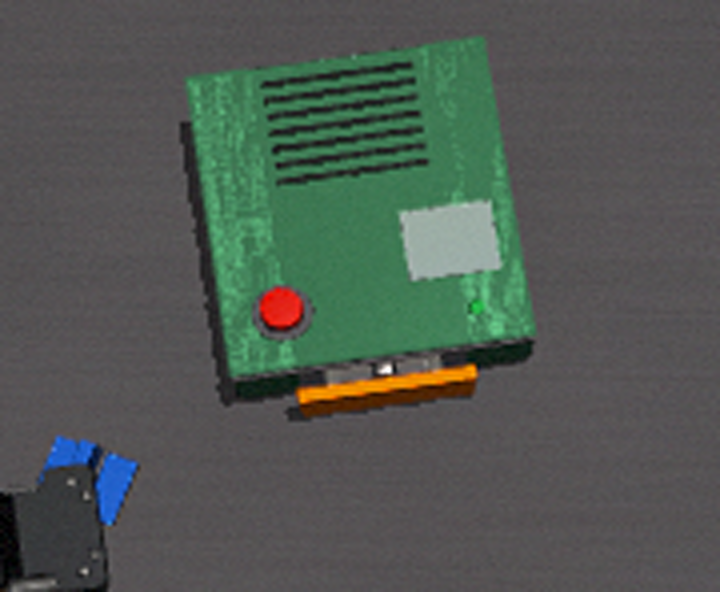

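The tray has stayed shut for about 2 s at an estimated joint value of −5 mm. The web end shows centred behind the panel at (385,368) in the top crop, the release cap is up and the hand is clear. I'll hand in.

```bash
python3 -c "
from h import *
t=cam('top')
m=masks(t)['orange']; m[:,380:]=0; m[:150]=0; m[250:]=0; m[:,:270]=0
print(cv2.minAreaRect(np.argwhere(m)[:,::-1].astype(np.float32))[0],env.get_obs()['time_s']); print(env.sign_off())"
```

```text
(316.03997802734375, 173.2799835205078) 33.9
the job is handed in; nothing more can be done
None
```

The job is handed in, at 33.9 s of the 72 s limit; no verdict is reported. I pressed the release with about 5 N and the tray sprung out. I gripped the steel tee by its web, lowered it into the pocket still in the grip until the floor took its weight, and let go. Then I pushed the tray past both catches; the highest readings were about 9.5 N in total, of which about 8 N was along the tray. Force could only be read at the end of each short move, so a brief peak in between would not show.

**Last checks:**
- **Tray:** after the hand left, it stayed shut for about 2 s at an estimated joint value of −5 mm. Pushing about 1 mm further after the click barely moved it.
- **Coupon:** it stood upright in the pocket before shutting. Afterwards only the end of its web could be seen, centred behind the panel, so its final position in the pocket was not measured.
- **Release and hand:** the red cap is up and the hand is clear of everything.
- **Bystanders:** I saw no disturbance to the tab stack, offcut or hammer, but I did not measure their positions.

**What disagreed:** the first coupon position from the top view was about 2 mm off along the web compared with the side view; I corrected it before gripping. The click depths I estimated from contact with the panel differed by a few millimetres from the stated 42 mm safety catch, so I relied on the force drop.

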